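# Close the four icing-kit pots with their own lids

## Robot

A 6-joint arm with a two-finger parallel gripper is mounted at the origin on a cart in front of the work surface, level with it; the furniture and walls round the work are solid. World frame = base frame: x ahead of the robot, y to its left, z up, the work surface at z = 0. Lengths are in m, angles in degrees, forces in N, time in s.
With the tool pointing down it reaches from about 0.375 to 0.9 m from the base axis. Payload 3.1 kg.
Tool frame: the origin (TCP) lies midway between the tips of the shut fingers; the grasp point (between the pads) lies 19 mm behind it; z points along the fingers, y is the line along which they close (so a half turn about z gives the same grasp; the last joint's range is limited). The gripper opens to 87 mm and grips with 3 to 60 N. Pads are 19 mm wide; open, the fingers measure 117 mm over their backs; the gripper's body (75 mm by 190 mm) begins 51 mm behind the grasp point.
Start: joints at [-74.341, 30.224, 82.088, -0, 67.689, -10.227], TCP at [0.273, -0.562, 0.223] pointing down, gripper open.
Joint ranges: [-176.69, 176.69], [-43.24, 126.21], [12.49, 139.97], [-82, 262], [0, 151.66], [-163.58, 163.58]. Speed limits (degrees/s): [159.86, 159.86, 180, 180, 180, 180].

## Interface

Orientations are given as a 3x3 rotation matrix whose columns are the frame's x, y, z axes.
In Python, from rig import read_state, capture, camera_info, hand_in gives the robot as it stands.
- The arm moves only by the tool drive_tool, never from a script. Its argument "motion" is a list of rows, each a list of 2 entries, a list of its own where there are three numbers: the shift along the tool's x, y, z in mm, then the turn, a rotation vector about the tool's x, y, z in rad. A call has 1 to 5 rows; each row shifts and turns the commanded pose from where the row before left it, along the tool's axes as they then stand; what a row does not reach is not made up. A row lasts 1/10 s, in which the tool goes at most 50 mm and 8.59 degrees, less where a joint would pass 70% of its speed; a pose out of reach is approached as far as the arm can. A call is refused whole if a number of a shift passes 50 or a number of a turn 0.15, either way. A call with a gripper value outside its range is refused whole. "gripper" is the opening, from 0 (shut) to 1 (fully open), set as the call begins (left out, the last holds). The fingers move at their own pace and stop on an object; the grip force is fixed at half the most. Time passes only in rows, so rows that do not move let the fingers close. It gives the time, the measured TCP pose, the force, the opening and the grip force at its end, in the units of the state.
- read_state(): the state, without advancing time (a new reading comes with each control period).
- capture(name): name is "scene" or "top" or "wrist"; returns the picture (384x512x3 uint8, red, green, blue); there is no depth.
- camera_info(name): a dict with "fovy" (degrees; the focal length in pixels is half the picture's height over the tangent of half this angle, whatever the lens; pixels are square), "cx", "cy" (the principal point, pixels), "xyz" and "orientation" of the camera in the world; the wrist camera has in their place "T_tool_cam" (4x4, takes a point from camera to tool coordinates, whose origin is the TCP and whose axes are the flange's). Camera axes: x right, y down, z forward; pixel columns grow to the right and rows downward; lengths in m; the calibration is good to about 2 mm. The wrist camera is an equidistant fisheye: a pixel r from the principal point sees the ray r / f radians off the axis. A picture is of the moment at which its call begins: read the wrist's pose just before it. camera_info takes no time and is no camera call.
- hand_in(): hands the job in; it is judged then, once.
The state is a dict: "time_s": time; "joint_positions": joint angles; "qvel": joint speeds; "tau": joint torques, N m; "position": TCP position; "tcp_rot": TCP orientation; "force": force on the tool from outside, world axes, zero at the start; "moment": the same for the moment, N m; "opening": opening from 0.0 (shut) to 1.0 (fully open); "grasp_force": force on a finger pad.
Only numpy, scipy, OpenCV 4.12 (cv2) and the standard library are available. Lean on these libraries where they do the work, as an engineer would, in place of code of your own. Each camera call takes 0.05 s, during which the arm holds its last target. There are 200 camera calls.

## Task

The icing kit is back in its four pale ceramic pots: close each one with the wooden lid of its own shape and size, plug down into the mouth and the plate fully home on the rim. Leave the pots standing where they are, and do not disturb the bowl of cream and the kitchen timer beside them.

Things in the scene. Friction and masses are not known exactly. Their poses are not given: they have to be found in the camera images.
- lid_large_round_grip (a point): Loose wooden lid, large round, 120 g, lying plug down. Plate round, 88 mm across, 8 mm thick; under it a 14 mm deep plug, tapering from 74 mm across at the plate to 64 mm at its foot. On top an upright bar handle: 44 mm long (lid's x), 16 thick (lid's y), 30 high. This point: the handle's centre, 15 mm above the plate, 37 mm above the plug's foot; z up.
- lid_small_round_grip (a point): Loose wooden lid, small round, 120 g, lying plug down. Plate round, 66 mm across, 8 mm thick; under it a 14 mm deep plug, tapering from 52 mm across at the plate to 42 mm at its foot. On top an upright bar handle: 34 mm long (lid's x), 16 thick (lid's y), 30 high. This point: the handle's centre, 15 mm above the plate, 37 mm above the plug's foot; z up.
- lid_square_grip (a point): Loose wooden lid, square, 120 g, lying plug down. Plate 78 x 78 mm (its x by y), 8 mm thick; under it a 14 mm deep plug, tapering from 64 x 64 mm at the plate to 54 x 54 mm at its foot. On top an upright bar handle: 44 mm long (lid's x), 16 thick (lid's y), 30 high. This point: the handle's centre, 15 mm above the plate, 37 mm above the plug's foot; z up.
- lid_oblong_grip (a point): Loose wooden lid, oblong, 120 g, lying plug down. Plate 102 x 68 mm (its x by y), 8 mm thick; under it a 14 mm deep plug, tapering from 88 x 54 mm at the plate to 78 x 44 mm at its foot. On top an upright bar handle: 44 mm long (lid's x), 16 thick (lid's y), 30 high. This point: the handle's centre, 15 mm above the plate, 37 mm above the plug's foot; z up.
- pot_large_round: Pale grey-white ceramic open pot, loose, 450 g, round, 86 mm across outside, mouth 78 mm, 60 mm high, wall 4 mm; four steel piping nozzles inside. Origin: centre of its underside; z up. Its lid fits at any yaw. Lid home: plate on the rim, its handle's centre 83 mm above this origin, 2 mm of play round the plug.
- pot_small_round: Pale grey-white ceramic open pot, loose, 450 g, round, 64 mm across outside, mouth 56 mm, 60 mm high, wall 4 mm; one white nozzle coupler inside. Origin: centre of its underside; z up. Its lid fits at any yaw. Lid home: plate on the rim, its handle's centre 83 mm above this origin, 2 mm of play round the plug.
- pot_square: Pale grey-white ceramic open pot, loose, 450 g, 76 x 76 mm outside (its x by y), mouth 68 x 68 mm, rounded corners, 60 mm high, wall 4 mm; a nest of steel ring cutters inside. Origin: centre of its underside; z up. Its lid fits in any of the four quarter turns. Lid home: plate on the rim, its handle's centre 83 mm above this origin, 2 mm of play round the plug.
- pot_oblong: Pale grey-white ceramic open pot, loose, 450 g, 100 x 66 mm outside (its x by y), mouth 92 x 58 mm, rounded corners, 60 mm high, wall 4 mm; two white couplers and a nozzle inside. Origin: centre of its underside; z up. Its lid fits either way round. Lid home: plate on the rim, its handle's centre 83 mm above this origin, 2 mm of play round the plug.
- cream_bowl: Bystander: small bowl of cream, 116 mm across, 52 mm high, loose. Origin at the centre of its underside.
- timer: Bystander: red wind-up kitchen timer with a white dial, 52 x 66 mm, 66 mm high, loose. Origin at the centre of its underside.

How it is judged (in metres and radians):
At the end, for the whole second after the job is handed in: Each of the four lids sits on its own pot: its centre within 8 mm of the pot's axis, its height within 4 mm of the seated height (handle centre 83 mm above the pot's underside), tilted by less than 0.07 rad, at rest, and each pot stands upright (within 0.05 rad) (horizontal distance between lid_large_round_grip and pot_large_round below 0.008 m and z of lid_large_round_grip in the frame of pot_large_round between 0.079 and 0.087 m and angle between each of lid_large_round_grip, lid_small_round_grip, lid_square_grip, lid_oblong_grip's own z axis and vertical below 0.07 rad and angle between each of pot_large_round, pot_small_round, pot_square, pot_oblong's own z axis and vertical below 0.05 rad and linear speed of each of lid_large_round, lid_small_round, lid_square, lid_oblong below 0.01 m/s and horizontal distance between lid_small_round_grip and pot_small_round below 0.008 m and z of lid_small_round_grip in the frame of pot_small_round between 0.079 and 0.087 m and horizontal distance between lid_square_grip and pot_square below 0.008 m and z of lid_square_grip in the frame of pot_square between 0.079 and 0.087 m and horizontal distance between lid_oblong_grip and pot_oblong below 0.008 m and z of lid_oblong_grip in the frame of pot_oblong between 0.079 and 0.087 m); the robot touches nothing.
It fails at once if a pot is pushed more than 30 mm from where it stood (distance of any of pot_large_round, pot_small_round, pot_square, pot_oblong from where it was at the start of the episode above 0.03 m).
It fails at once if the bowl of cream is moved by more than 30 mm (distance of cream_bowl from where it was at the start of the episode above 0.03 m).
It fails at once if the kitchen timer is moved by more than 30 mm (distance of timer from where it was at the start of the episode above 0.03 m).
It also fails if it takes over 109 s, if anything falls off the work surface, if the arm or the gripper's body presses on something with over 40 N, if the wrist force passes 120 N, or if a joint passes its speed limit or range.

## Working session

There is one attempt and no reset: what is moved stays moved. The work goes in short steps, Python scripts to look and compute and a tool call to move; the robot and the scene stay as the last step left them, time stands still between calls to the robot, and variables do not carry over. Pictures are saved under pics/ and viewed, at most 14 in all, crops included, and the job is handed in when it is done.

Besides the shell and the picture viewer there is one more tool, called after "Emit:" by a JSON object that holds its "method" and its "body", one argument or row to a line. drive_tool: Moves the arm, as the interface text tells. Its arguments: {"type":"object","properties":{"motion":{"type":"array","items":{"type":"array"}},"gripper":{"type":"number"}},"required":["motion"]}

```bash
ls; mkdir -p pics
python3 - <<'E'
from rig import *
import cv2
s=read_state();print(s)
for n in("scene","top","wrist"):
    print(n,camera_info(n)); cv2.imwrite(f"pics/{n}0.png",cv2.resize(capture(n)[:,:,::-1],None,fx=1.5,fy=1.5,interpolation=cv2.INTER_CUBIC))
E
```

```text
pics
{'time_s': 0.0, 'joint_positions': array([-7.43406246e+01,  3.02778318e+01,  8.21572616e+01,  1.64798432e-04,
        6.76894503e+01, -1.02278578e+01]), 'qvel': array([-0.05169922,  0.01543383, -0.00101177,  0.01102564,  0.04244967,
       -0.13900175]), 'tau': array([ 5.76810926e-04, -4.40036988e+01, -1.76594192e+01,  6.33442216e-02,
        5.81593509e-02, -1.61829857e-04]), 'position': array([ 0.27269411, -0.56154805,  0.22157895]), 'tcp_rot': array([[ 8.99655677e-01,  4.36599727e-01, -5.84157156e-04],
       [ 4.36599945e-01, -8.99653325e-01,  2.09373436e-03],
       [ 3.88584921e-04, -2.13868298e-03, -9.99997638e-01]]), 'force': array([ 0.73998149, -0.46892753,  0.53761052]), 'moment': array([ 0.02804777,  0.03511615, -0.02981837]), 'grasp_force': 0.0, 'opening': 1.00070440707312}
scene {'fovy': 45.664687546592575, 'cx': 250.4254535935412, 'cy': 196.2823755497883, 'xyz': array([-0.10013558,  0.72017364,  1.28621303]), 'orientation': array([[-0.73131991, -0.52715019,  0.43276306],
       [-0.68202565,  0.56848416, -0.46007257],
       [-0.0034916 , -0.63161574, -0.77527374]])}
top {'fovy': 45.861730448702524, 'cx': 250.8163458515841, 'cy': 202.1937747512954, 'xyz': array([0.37235868, 0.01233838, 1.45684062]), 'orientation': array([[-0.00253261, -0.98842987,  0.15165745],
       [-0.99998293,  0.00170464, -0.00558919],
       [ 0.005266  , -0.15166901, -0.98841731]])}
wrist {'fovy': 65.70646984690485, 'cx': 259.5001119428545, 'cy': 193.59216979619652, 'T_tool_cam': array([[-9.74426180e-07, -9.62718316e-01, -2.70505906e-01,
         7.36059181e-02],
       [ 9.99999900e-01, -1.21741646e-04,  4.29670792e-04,
         8.84417465e-04],
       [-4.46583775e-04, -2.70505878e-01,  9.62718220e-01,
        -1.62098837e-01],
       [ 0.00000000e+00,  0.00000000e+00,  0.00000000e+00,
         1.00000000e+00]])}
```

View pics/top0.png

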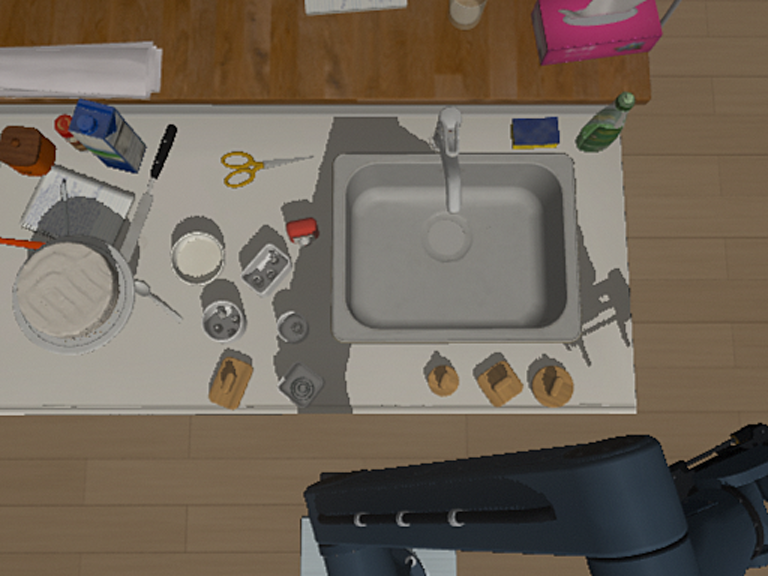

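View pics/scene0.png

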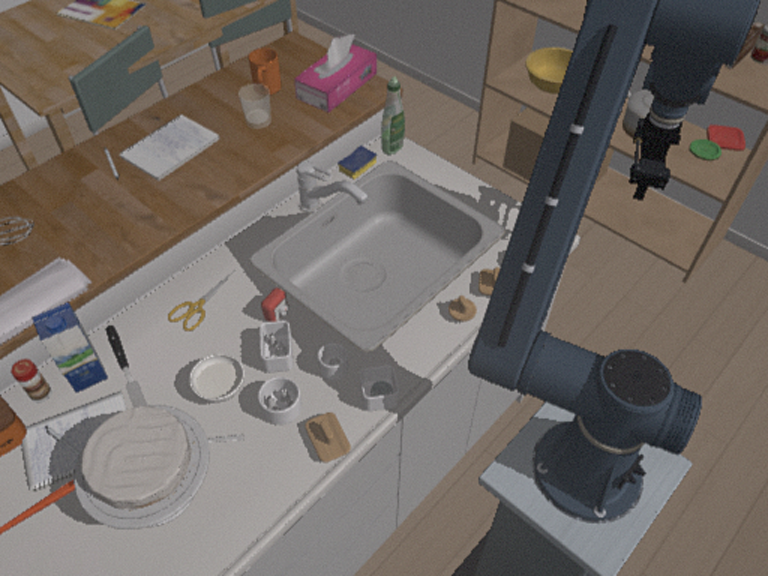

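The top view shows, in 1.5x pixels, the lids: oblong (230,378), small round (440,376), square (498,380), large round (551,384). The pots are square (302,385), small round (293,327), large round (224,321) and oblong (267,268). The bowl is at (198,257) and the timer at (302,229). The scene view shows the same pots and the oblong lid at (327,437), but the arm hides some lids. Next I'll work out coarse positions.

```bash
cat > h.py <<'E'
import numpy as np, cv2
from rig import *
def ray(n,u,v,st=None):
    c=camera_info(n); f=192/np.tan(np.radians(c["fovy"]/2))
    a=np.array([u-c["cx"],v-c["cy"]])
    if n!="wrist":
        d=np.r_[a/f,1]; return c["xyz"],c["orientation"]@(d/np.linalg.norm(d))
    p,R=st; T=c["T_tool_cam"]; r=np.hypot(*a); t=r/f
    d=np.r_[a/max(r,1e-9)*np.sin(t),np.cos(t)]
    return p+R@T[:3,3],R@T[:3,:3]@d
def at(n,u,v,z,st=None):
    o,d=ray(n,u,v,st); return o+d*(z-o[2])/d[2]
def tri(rays):
    A=0;b=0
    for o,d in rays:
        M=np.eye(3)-np.outer(d,d);A=A+M;b=b+M@o
    x=np.linalg.solve(A,b); return x,[np.linalg.norm(np.cross(x-o,d)) for o,d in rays]
def snap(name):
    """wrist picture with its pose, saved to disk, doubled crop for viewing"""
    s=read_state(); im=capture("wrist"); np.savez(f"pics/{name}.npz",im=im,p=s["position"],R=s["tcp_rot"])
    cv2.imwrite(f"pics/{name}.png",cv2.resize(im[:,:,::-1],None,fx=1.5625,fy=1.5625,interpolation=cv2.INTER_CUBIC))
    return s
def load(name):
    d=np.load(f"pics/{name}.npz"); return d["im"],(d["p"],d["R"])
def project(st,P):
    c=camera_info("wrist"); f=192/np.tan(np.radians(c["fovy"]/2)); T=c["T_tool_cam"]
    q=(st[1].T@(np.asarray(P,float)-st[0]).T).T; q=(q-T[:3,3])@T[:3,:3]
    r=np.linalg.norm(q[...,:2],axis=-1); t=np.arctan2(r,q[...,2])
    return q[...,:2]/np.maximum(r,1e-9)[...,None]*(f*t)[...,None]+[c["cx"],c["cy"]]
E
python3 - <<'E'
from h import *
np.set_printoptions(precision=3,suppress=True)
for n,u,v,z in [("oblong lid",230,378,.022),("small lid",443,379,.022),("sq lid",498,383,.022),("lg lid",552,385,.022),("sq pot",302,385,.06),("sm pot",293,327,.06),("lg pot",224,321,.06),("ob pot",267,268,.06),("bowl",198,257,.05),("timer",302,229,.06),("sinkrim near",450,342,0),("counter edge",450,412,0)]:
    print(n,at("top",u/1.5,v/1.5,z))
for n,a,b in [("ob pot",(267,268),(276,345)),("lg pot",(224,321),(280,399)),("sm pot",(293,327),(332,359)),("sq pot",(302,385),(379,388))]:
    print(n,tri([ray("top",a[0]/1.5,a[1]/1.5),ray("scene",b[0]/1.5,b[1]/1.5)]))
E
```

```text
oblong lid [0.435 0.311 0.022]
small lid [ 0.432 -0.135  0.022]
sq lid [ 0.423 -0.251  0.022]
lg lid [ 0.419 -0.364  0.022]
sq pot [0.419 0.156 0.06 ]
sm pot [0.537 0.176 0.06 ]
lg pot [0.55  0.319 0.06 ]
ob pot [0.662 0.233 0.06 ]
bowl [0.688 0.38  0.05 ]
timer [0.746 0.161 0.06 ]
sinkrim near [ 0.512 -0.154  0.   ]
counter edge [ 0.363 -0.151  0.   ]
ob pot (array([0.665, 0.235, 0.033]), [np.float64(0.0024618206868619805), np.float64(0.0024618206868619145)])
lg pot (array([0.552, 0.323, 0.038]), [np.float64(0.0013032827142705576), np.float64(0.0013032827142706463)])
sm pot (array([0.54 , 0.179, 0.042]), [np.float64(0.0005191330644199119), np.float64(0.0005191330644200873)])
sq pot (array([0.419, 0.159, 0.032]), [np.float64(8.930754325211756e-06), np.float64(8.930754325132472e-06)])
```

View pics/wrist0.png

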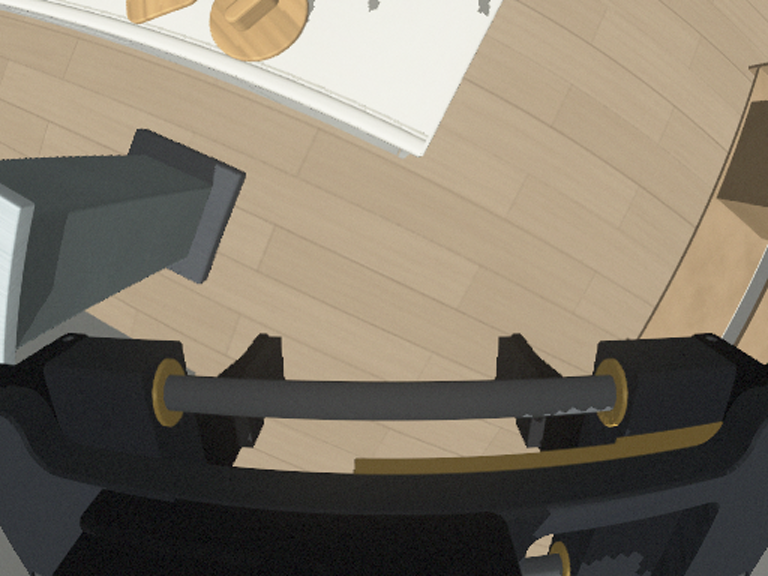

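The wrist camera looks ahead of the fingers, with the large round lid visible at the top around (258,15). I'll square the tool to the world axes and move above the three lids.

Emit:
{"method": "drive_tool", "body": {
  "motion": [
    [[0,0,0],[0,0,0.15]],
    [[0,0,0],[0,0,0.15]],
    [[0,0,0],[0,0,0.15]],
    [[0,0,0],[0,0,0]]
  ]
}}

```text
time_s: 0.55
position: [0.2728, -0.562, 0.2222]
tcp_rot: [[1.0, 0.002, -0.0], [0.002, -1.0, 0.001], [-0.0, -0.001, -1.0]]
force: [-0.6, 0.1, 0.4]
opening: 1.0
grasp_force: 0.0
```

Emit:
{"method": "drive_tool", "body": {
  "motion": [
    [[20,-40,0],[0,0,0]],
    [[20,-40,0],[0,0,0]],
    [[20,-40,0],[0,0,0]],
    [[20,-40,0],[0,0,0]],
    [[20,-40,0],[0,0,0]]
  ]
}}

```text
time_s: 1.05
position: [0.373, -0.3604, 0.2225]
tcp_rot: [[1.0, 0.005, 0.0], [0.005, -1.0, 0.0], [0.0, -0.0, -1.0]]
force: [1.1, -0.4, -1.0]
opening: 1.002
grasp_force: 0.0
```

Emit:
{"method": "drive_tool", "body": {
  "motion": [
    [[0,-40,0],[0,0,0]],
    [[0,-40,0],[0,0,0]],
    [[0,-30,0],[0,0,0]],
    [[0,0,0],[0,0,0]],
    [[0,0,0],[0,0,0]]
  ]
}}

```text
time_s: 1.55
position: [0.3727, -0.2521, 0.2228]
tcp_rot: [[1.0, 0.006, 0.001], [0.006, -1.0, -0.001], [0.001, 0.001, -1.0]]
force: [0.0, -0.7, -0.4]
opening: 1.002
grasp_force: 0.0
```

```bash
python3 -c "
from h import *
s=snap('l1');print(s['position'],s['tcp_rot'],s['joint_positions'])"
```

```text
[ 0.37268539 -0.25206558  0.22284176] [[ 9.99984543e-01  5.52075267e-03  6.58918683e-04]
 [ 5.52155239e-03 -9.99984014e-01 -1.21809742e-03]
 [ 6.52183335e-04  1.22171684e-03 -9.99999041e-01]] [-4.83425164e+01  1.67284673e+01  1.06268245e+02 -2.16981322e-02
  5.69260524e+01  4.13529720e+01]
```

View pics/l1.png

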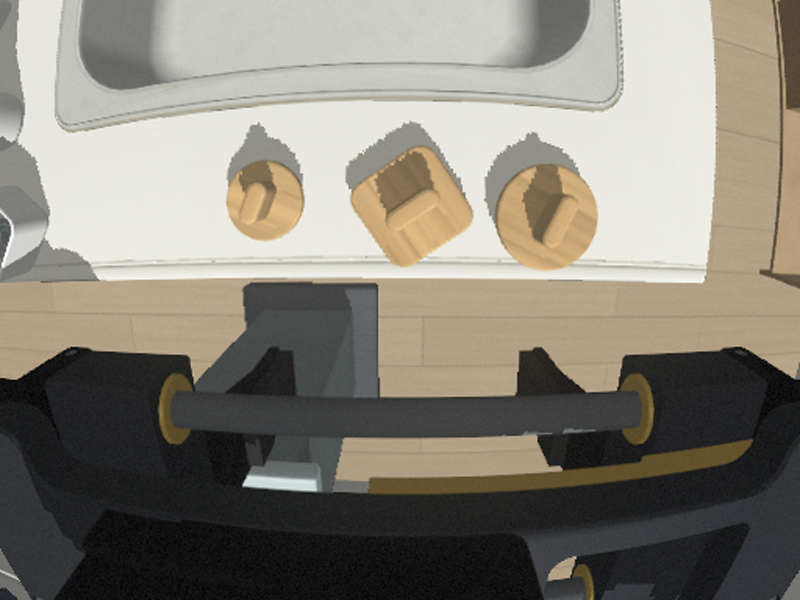

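The wrist view shows three lids. In view pixels the plate centres are about: small round (265,200), square (411,206), large round (547,217). Handles run diagonally. I'll take a second wrist view from another place.

Emit:
{"method": "drive_tool", "body": {
  "motion": [
    [[10,-40,0],[0,0,0]],
    [[10,-40,0],[0,0,0]],
    [[0,-20,0],[0,0,0]],
    [[0,0,0],[0,0,0]],
    [[0,0,0],[0,0,0]]
  ]
}}

```text
time_s: 2.1
position: [0.393, -0.1535, 0.2227]
tcp_rot: [[1.0, 0.002, 0.001], [0.002, -1.0, -0.002], [0.001, 0.002, -1.0]]
force: [-0.1, -0.2, 0.6]
opening: 1.003
grasp_force: 0.0
```

Run:
```python
from h import *
s=snap('l2');print(s['position'])
rows=[]
for n in('l1','l2'):
    im,st=load(n); r=[]
    for P in [(.432,-.135,.03),(.423,-.251,.03),(.419,-.364,.03)]:
        u,v=project(st,P).astype(int); u0=max(0,min(u-44,424));v0=max(0,v-50)
        c=cv2.resize(im[v0:v0+100,u0:u0+88,::-1],None,fx=3,fy=3,interpolation=cv2.INTER_CUBIC); r.append(c); print(n,u0,v0)
    rows.append(np.hstack(r))
cv2.imwrite('pics/lids.png',np.vstack(rows))
```

```text
[ 0.39303648 -0.15354467  0.22274089]
l1 119 76
l1 213 82
l1 305 87
l2 198 91
l2 293 100
l2 372 106
```

View pics/lids.png

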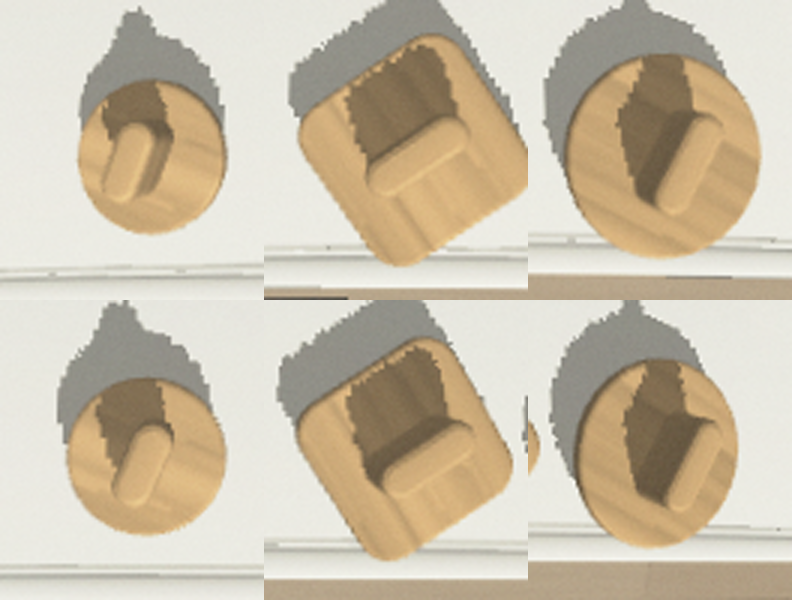

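In the crops, the top faces of the handles are the bright stadiums. I read their end points in both views and triangulate.

Run:
```python
from h import *
np.set_printoptions(precision=4,suppress=True)
L={'small':(0,[(143,123),(117,203)],[(165,425),(122,506)]),'square':(1,[(470,125),(369,190)],[(474,427),(385,496)]),'large':(2,[(717,117),(659,213)],[(718,422),(669,510)])}
O={'l1':[(119,76),(213,82),(305,87)],'l2':[(198,91),(293,100),(372,106)]}
for n,(k,a,b) in L.items():
    q={}
    for v,e,dy in(('l1',a,0),('l2',b,300)):
        q[v]=[((x-264*k)/3+O[v][k][0],(y-dy)/3+O[v][k][1]) for x,y in e]
    st={v:load(v)[1] for v in q}
    mid={v:np.mean(q[v],0) for v in q}
    print(n,tri([ray('wrist',*mid[v],st[v]) for v in q]))
    for v in q:
        A,B=[at('wrist',*p,.052,st[v]) for p in q[v]]; d=A-B
        print('  ',v,(A+B)/2,'len',np.linalg.norm(d),'yaw',np.degrees(np.arctan2(d[1],d[0])))
    # plate
    for v in q:
        im,_=load(v); hsv=cv2.cvtColor(im,cv2.COLOR_RGB2HSV); m=((hsv[...,1]>75)).astype('uint8')
        u0,v0=O[v][k]; M=np.zeros_like(m); M[v0:v0+100,u0:u0+88]=m[v0:v0+100,u0:u0+88]
        nb,lab,stt,_=cv2.connectedComponentsWithStats(M); c=lab[int(mid[v][1]),int(mid[v][0])]
        ys,xs=np.where(lab==c); P=np.array([at('wrist',x,y,.022,st[v])[:2] for x,y in zip(xs,ys)]).astype('f4')
        print('   plate',v,cv2.minAreaRect(P) if n=='square' else cv2.minEnclosingCircle(P))
```

```text
small (array([ 0.4283, -0.1392,  0.0464]), [np.float64(0.0001246609625689423), np.float64(0.0001246609625689976)])
   l1 [ 0.4284 -0.1409  0.052 ] len 0.03284771618082405 yaw -21.234439943687583
   l2 [ 0.429  -0.1394  0.052 ] len 0.0346885661952102 yaw -28.008827409988733
   plate l1 ((0.4293201267719269, -0.1395713835954666), 0.03260722756385803)Traceback (most recent call last):
  File "<stdin>", line 20, in <module>
  File "h.py", line 12, in at
    o,d=ray(n,u,v,st); return o+d*(z-o[2])/d[2]
        ~~~^^^^^^^^^^
  File "h.py", line 4, in ray
    c=camera_info(n); f=192/np.tan(np.radians(c["fovy"]/2))
ValueError: time passes only in moves, steps and waits
```

```bash
python3 - <<'E'
s=open('h.py').read()
s=s.replace("from rig import *","from rig import *\nimport functools\ncamera_info=functools.lru_cache(camera_info)")
open('h.py','w').write(s)
E
cat > lids.py <<'E'
from h import *
np.set_printoptions(precision=4,suppress=True)
L={'small':(0,[(143,123),(117,203)],[(165,425),(122,506)]),'square':(1,[(470,125),(369,190)],[(474,427),(385,496)]),'large':(2,[(717,117),(659,213)],[(718,422),(669,510)])}
O={'l1':[(119,76),(213,82),(305,87)],'l2':[(198,91),(293,100),(372,106)]}
for n,(k,a,b) in L.items():
    q={}
    for v,e,dy in(('l1',a,0),('l2',b,300)):
        q[v]=[((x-264*k)/3+O[v][k][0],(y-dy)/3+O[v][k][1]) for x,y in e]
    st={v:load(v)[1] for v in q}
    mid={v:np.mean(q[v],0) for v in q}
    print(n,tri([ray('wrist',*mid[v],st[v]) for v in q]))
    for v in q:
        A,B=[at('wrist',*p,.052,st[v]) for p in q[v]]; d=A-B
        print('  ',v,(A+B)/2,'len',np.linalg.norm(d),'yaw',np.degrees(np.arctan2(d[1],d[0])))
    for v in q:
        im,_=load(v); hsv=cv2.cvtColor(im,cv2.COLOR_RGB2HSV); m=((hsv[...,1]>75)).astype('uint8')
        u0,v0=O[v][k]; M=np.zeros_like(m); M[v0:v0+100,u0:u0+95]=m[v0:v0+100,u0:u0+95]
        nb,lab,stt,_=cv2.connectedComponentsWithStats(M); c=lab[int(mid[v][1]),int(mid[v][0])]
        H=cv2.convexHull(np.argwhere(lab==c)[:,::-1].astype('i4'))[:,0]
        P=np.array([at('wrist',x,y,.022,st[v])[:2] for x,y in H]).astype('f4')
        print('   plate',v,cv2.minAreaRect(P) if n=='square' else cv2.minEnclosingCircle(P))
E
python3 lids.py
```

```text
small (array([ 0.4283, -0.1392,  0.0464]), [np.float64(0.0001246609625689423), np.float64(0.0001246609625689976)])
   l1 [ 0.4284 -0.1409  0.052 ] len 0.03284771618082405 yaw -21.234439943687583
   l2 [ 0.429  -0.1394  0.052 ] len 0.0346885661952102 yaw -28.008827409988733
   plate l1 ((0.42947447299957275, -0.13961951434612274), 0.032600678503513336)
   plate l2 ((0.42963728308677673, -0.1387612223625183), 0.0323459729552269)
square (array([ 0.4215, -0.2591,  0.0479]), [np.float64(6.802499455632174e-05), np.float64(6.802499455633126e-05)])
   l1 [ 0.4219 -0.259   0.052 ] len 0.04486615627185262 yaw -56.547747806535504
   l2 [ 0.4221 -0.258   0.052 ] len 0.04491754033632971 yaw -51.24433611954688
   plate l1 ((0.423069566488266, -0.25759294629096985), (0.07661723345518112, 0.0765213742852211), 34.49030303955078)
   plate l2 ((0.4232137203216553, -0.25691550970077515), (0.0774177834391594, 0.07665365934371948), 34.15543746948242)
large (array([ 0.4162, -0.3687,  0.05  ]), [np.float64(0.00019160994120892918), np.float64(0.00019160994120893263)])
   l1 [ 0.4163 -0.3681  0.052 ] len 0.044437019889044665 yaw -29.645338786313992
   l2 [ 0.4168 -0.3677  0.052 ] len 0.04411543105700264 yaw -28.454144548430758
   plate l1 ((0.41679033637046814, -0.3673554062843323), 0.04367559775710106)
   plate l2 ((0.41704824566841125, -0.36639127135276794), 0.0443289577960968)
```

All three lids check out: handle tops at 46–50 mm against 52 expected, and lengths and plate sizes match. Now I'll view the pots and the oblong lid from two places.

Emit:
{"method": "drive_tool", "body": {
  "motion": [
    [[12,-45,-15],[0,0,0]],
    [[12,-45,-15],[0,0,0]],
    [[12,-45,-15],[0,0,0]],
    [[12,-45,-15],[0,0,0]],
    [[12,-45,-15],[0,0,0]]
  ]
}}

```text
time_s: 2.65
position: [0.4534, 0.0732, 0.2985]
tcp_rot: [[1.0, -0.001, 0.002], [-0.001, -1.0, -0.001], [0.002, 0.001, -1.0]]
force: [0.9, -1.2, 0.0]
opening: 1.004
grasp_force: 0.0
```

Emit:
{"method": "drive_tool", "body": {
  "motion": [
    [[12,-45,-15],[0,0,0]],
    [[12,-45,-15],[0,0,0]],
    [[12,-45,-15],[0,0,0]],
    [[12,-45,-15],[0,0,0]],
    [[0,0,0],[0,0,0]]
  ]
}}

```text
time_s: 3.15
position: [0.5033, 0.2572, 0.3596]
tcp_rot: [[1.0, 0.006, 0.007], [0.006, -1.0, 0.004], [0.007, -0.004, -1.0]]
force: [-0.3, -0.1, 0.2]
opening: 0.998
grasp_force: 0.0
```

Emit:
{"method": "drive_tool", "body": {
  "motion": [
    [[0,0,0],[0,0,0]],
    [[0,0,0],[0,0,0]]
  ]
}}

```text
time_s: 3.35
position: [0.4996, 0.2514, 0.3567]
tcp_rot: [[1.0, -0.0, -0.002], [-0.0, -1.0, -0.001], [-0.002, 0.001, -1.0]]
force: [-0.3, -0.7, -0.2]
opening: 1.0
grasp_force: 0.0
```

```bash
python3 -c "
from h import *
s=snap('p1');print(s['position'],s['joint_positions'])"
```

```text
[0.49959556 0.25138365 0.35669021] [ 1.52852908e+01  1.77148979e+01  8.10053753e+01 -4.08068195e-02
  8.13916789e+01  1.05297722e+02]
```

Emit:
{"method": "drive_tool", "body": {
  "motion": [
    [[-10,40,0],[0,0,0]],
    [[-10,40,0],[0,0,0]],
    [[0,20,0],[0,0,0]],
    [[0,0,0],[0,0,0]],
    [[0,0,0],[0,0,0]]
  ]
}}

```text
time_s: 3.9
position: [0.4795, 0.152, 0.3575]
tcp_rot: [[1.0, -0.001, -0.0], [-0.001, -1.0, 0.001], [-0.0, -0.001, -1.0]]
force: [0.5, 0.2, -0.1]
opening: 0.999
grasp_force: 0.0
```

Run:
```python
from h import *
s=snap('p2');print(s['position'])
for n in('p1','p2'):
    im,st=load(n)
    P=project(st,[(.435,.311,.03),(.419,.157,.06),(.538,.178,.06),(.551,.321,.06),(.664,.234,.06)]);print(P)
    u0,v0=np.maximum(P.min(0)-45,0).astype(int);u1,v1=(P.max(0)+45).astype(int);v1=min(v1,384)
    f=min(800/(u1-u0),600/(v1-v0)); print(u0,v0,u1,v1,f)
    cv2.imwrite(f'pics/{n}c.png',cv2.resize(im[v0:v1,u0:u1,::-1],None,fx=f,fy=f,interpolation=cv2.INTER_CUBIC))
```

```text
[0.47954539 0.1520262  0.3574994 ]
[[223.88874869 194.05462777]
 [315.88532384 208.32484691]
 [305.88029993 135.38847658]
 [213.43247655 127.07389747]
 [269.9799085   54.08696052]]
168 9 360 253 2.459016393442623
[[168.1498909  183.26091311]
 [255.88024053 196.85967005]
 [241.90154807 122.34223723]
 [152.94990508 117.36749065]
 [205.43036264  43.71671612]]
107 0 300 241 2.4896265560165975
```

View pics/p1c.png

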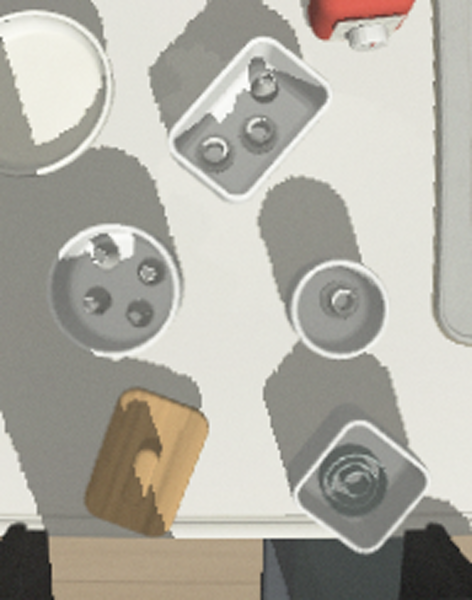

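View pics/p2c.png

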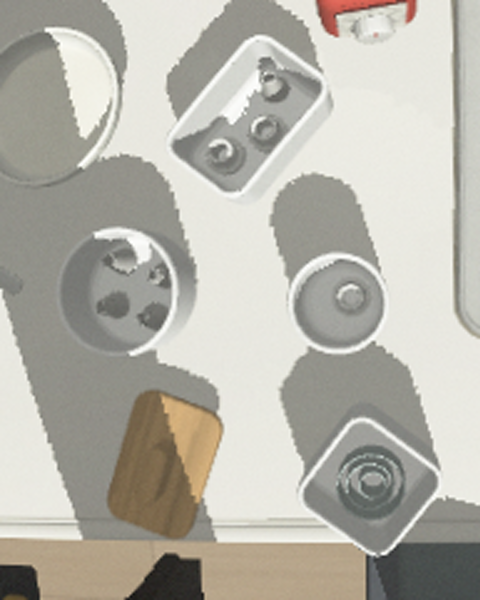

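p1c and p2c show all four pots and the oblong lid. In p1c the rim centres are oblong (250,117), large round (115,290), small round (338,309) and square (362,486). The oblong lid sits at about (147,462). Corners read off next, then triangulate.

Run:
```python
from h import *
np.set_printoptions(precision=4,suppress=True)
off={'p1':(168,9,2.459),'p2':(107,0,2.4896)}
D={'oblong pot':([(262,38),(330,95),(238,200),(170,132)],[(258,36),(330,92),(242,197),(168,135)],.06),
'square pot':([(360,421),(428,481),(365,552),(296,488)],[(362,417),(440,481),(377,555),(300,491)],.06),
'large pot':([(115,224),(181,290),(115,356),(50,290)],[(119,228),(178,291),(119,355),(60,291)],.06),
'small pot':([(338,260),(386,309),(338,358),(291,309)],[(337,253),(385,302),(337,352),(289,302)],.06),
'oblong lid':([(130,388),(209,422),(163,537),(86,500)],[(150,390),(223,420),(187,539),(107,505)],.022)}
S={v:load(v)[1] for v in off}
for n,(a,b,z) in D.items():
    q={v:np.array(e)/off[v][2]+off[v][:2] for v,e in(('p1',a),('p2',b))}
    x,r=tri([ray('wrist',*q[v].mean(0),S[v]) for v in q]); print(n,'tri',x,r[0])
    for v in q:
        W=np.array([at('wrist',*p,z,S[v])[:2] for p in q[v]])
        e=np.roll(W,-1,0)-W
        print('  ',v,W.mean(0),'sides',np.linalg.norm(e,axis=1),'yaws',np.degrees(np.arctan2(e[:,1],e[:,0])),'diag',np.linalg.norm(W[2]-W[0]),np.linalg.norm(W[3]-W[1]))
```

```text
oblong pot tri [0.6635 0.2339 0.0441] 3.578325870394134e-05
   p1 [0.6615 0.2343] sides [0.056  0.0896 0.0605 0.0843] yaws [-131.1261  140.3125   43.8452  -42.483 ] diag 0.10684840909492721 0.10229923747876422
   p2 [0.6608 0.2318] sides [0.0606 0.0854 0.0646 0.0846] yaws [-131.6253  140.3633   47.6661  -42.3562] diag 0.10640815625322947 0.10464693561778517
square pot tri [0.4211 0.1576 0.057 ] 0.00019015524921797813
   p1 [0.4216 0.1576] sides [0.0645 0.0655 0.0683 0.0614] yaws [-129.9068  141.5851   46.5865  -41.7762] diag 0.09313551001924944 0.09046161717777214
   p2 [0.4211 0.1576] sides [0.0654 0.0654 0.0669 0.0634] yaws [-129.9893  141.3725   48.3188  -39.9075] diag 0.09355152087963667 0.09099603572537518
large pot tri [0.5512 0.3193 0.0559] 0.00022240047096157338
   p1 [0.5512 0.3191] sides [0.059  0.0594 0.0597 0.0588] yaws [-135.9763  134.2432   43.4274  -46.4566] diag 0.08385711419745606 0.08360656859288701
   p2 [0.5516 0.3186] sides [0.0579 0.0575 0.0599 0.0576] yaws [-137.9257  133.2407   42.1811  -48.7381] diag 0.0824168578198115 0.08224190367311532
small pot tri [0.539  0.1776 0.0547] 0.000283394626067627
   p1 [0.5391 0.1783] sides [0.0438 0.0442 0.0435 0.043 ] yaws [-133.7465  136.7091   44.7465  -42.8575] diag 0.06244459010864475 0.060915446751056396
   p2 [0.5395 0.1774] sides [0.0424 0.0431 0.0433 0.0424] yaws [-136.2153  136.1526   42.9335  -44.9715] diag 0.061688645254431546 0.05932271540315783
oblong lid tri [0.4247 0.3065 0.0109] 0.0001621647402078023
   p1 [0.4267 0.3058] sides [0.06   0.0931 0.0626 0.0897] yaws [-114.0318  158.335    62.8762  -23.217 ] diag 0.11280534781256275 0.10714920406056296
   p2 [0.4266 0.3042] sides [0.0566 0.0938 0.0656 0.0938] yaws [-113.1731  159.7484   66.8625  -25.7446] diag 0.11201868820423955 0.11174050909278006
```

```bash
cat >> h.py <<'E'
def go(x,y,z,psi=None):
    """print: turn about tool z first (rad), then the shift in mm in the axes after the turn"""
    s=read_state(); p=s["position"]; c=np.degrees(np.arctan2(s["tcp_rot"][1,0],s["tcp_rot"][0,0]))
    psi=c if psi is None else psi; a=np.radians(psi); d=(np.array([x,y,z])-p)*1000
    print("now",np.round(p,4),"yaw %.1f"%c,"turn z %.3f"%np.radians(c-psi),"shift",np.round([d[0]*np.cos(a)+d[1]*np.sin(a),d[0]*np.sin(a)-d[1]*np.cos(a),-d[2]],1))
E
python3 - <<'E'
from h import *
out=[]
for n,(u0,v0,u1,v1) in {'p1':(168,9,360,253),'p2':(107,0,300,241)}.items():
    im,st=load(n); f=2.48; c=cv2.resize(im[v0:v1,u0:u1,::-1],None,fx=f,fy=f,interpolation=cv2.INTER_CUBIC)
    def dr(x,y,z,w,h,yaw,col):
        a=np.radians(yaw); R=np.array([[np.cos(a),-np.sin(a)],[np.sin(a),np.cos(a)]])
        t=np.linspace(-.5,.5,20);o=np.full(20,.5)
        Q=np.r_[np.c_[t,o],np.c_[o,-t],np.c_[-t,-o],np.c_[-o,t]]*[w,h]
        if w==h and yaw==0: b=np.linspace(0,2*np.pi,80);Q=np.c_[np.cos(b),np.sin(b)]*w/2
        P=np.c_[Q@R.T+[x,y],np.full(len(Q),z)]
        cv2.polylines(c,[np.round((project(st,P)-[u0,v0]+.5)*f*8-4).astype(int)],True,col,1,cv2.LINE_AA,3)
    dr(.6615,.233,.06,.1,.066,-41.5,(0,0,255)); dr(.4213,.1576,.06,.076,.076,-40.6,(0,0,255))
    dr(.5514,.319,.06,.086,.086,0,(0,0,255)); dr(.5393,.178,.06,.064,.064,0,(0,0,255))
    dr(.4266,.305,.022,.102,.068,-23.3,(255,0,0)); dr(.4266,.305,.052,.044,.016,-23.3,(255,0,0))
    out.append(c[:597,:400] if 0 else c[:597])
h=min(o.shape[0] for o in out); im=np.hstack([o[:h] for o in out]); print(im.shape)
cv2.imwrite('pics/ov.png',im[:, :] if im.shape[1]<=800 else cv2.resize(im,(800,int(h*800/im.shape[1]))))
go(.4266,.305,.13,-23.3)
E
```

```text
(597, 955, 3)
now [0.4796 0.1527 0.3575] yaw 0.0 turn z 0.407 shift [-109.  -118.9  227.5]
```

View pics/ov.png

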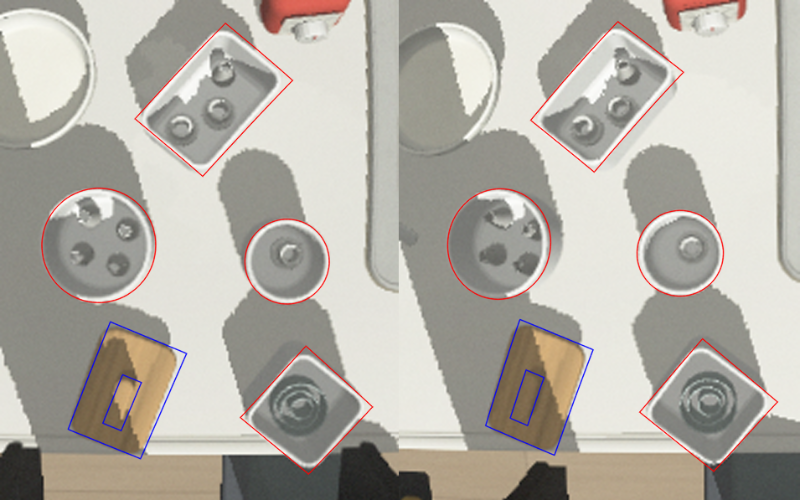

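The overlay agrees with the rims and the lid to within 1–2 px in both views. Now I'll approach the oblong lid.

Emit:
{"method": "drive_tool", "body": {
  "motion": [
    [[0,0,30],[0,0,0.136]],
    [[0,0,30],[0,0,0.136]],
    [[0,0,30],[0,0,0.135]],
    [[-37,-40,30],[0,0,0]],
    [[-37,-40,30],[0,0,0]]
  ],
  "gripper": 0.6
}}

```text
time_s: 4.45
position: [0.4505, 0.2366, 0.2181]
tcp_rot: [[0.918, -0.397, 0.0], [-0.397, -0.918, 0.0], [-0.0, -0.0, -1.0]]
force: [0.9, -0.4, -1.5]
opening: 0.646
grasp_force: 0.0
```

Emit:
{"method": "drive_tool", "body": {
  "motion": [
    [[-35,-39,30],[0,0,0]],
    [[0,0,27],[0,0,0]],
    [[0,0,20],[0,0,0]],
    [[0,0,0],[0,0,0]],
    [[0,0,0],[0,0,0]]
  ]
}}

```text
time_s: 4.95
position: [0.4364, 0.2774, 0.1474]
tcp_rot: [[0.919, -0.393, -0.0], [-0.393, -0.919, 0.0], [-0.0, 0.0, -1.0]]
force: [0.6, 0.2, 1.0]
opening: 0.601
grasp_force: 0.0
```

```bash
python3 -c "
from h import *
s=snap('o1');go(.4266,.305,.026,-23.3);print(s['joint_positions'])"
```

```text
now [0.4371 0.2774 0.1481] yaw -23.2 turn z 0.002 shift [-20.6 -21.2 122.1]
[2.00432635e+01 2.82688772e+01 1.01731388e+02 1.03385473e-02
 5.00197077e+01 1.33205071e+02]
```

View pics/o1.png

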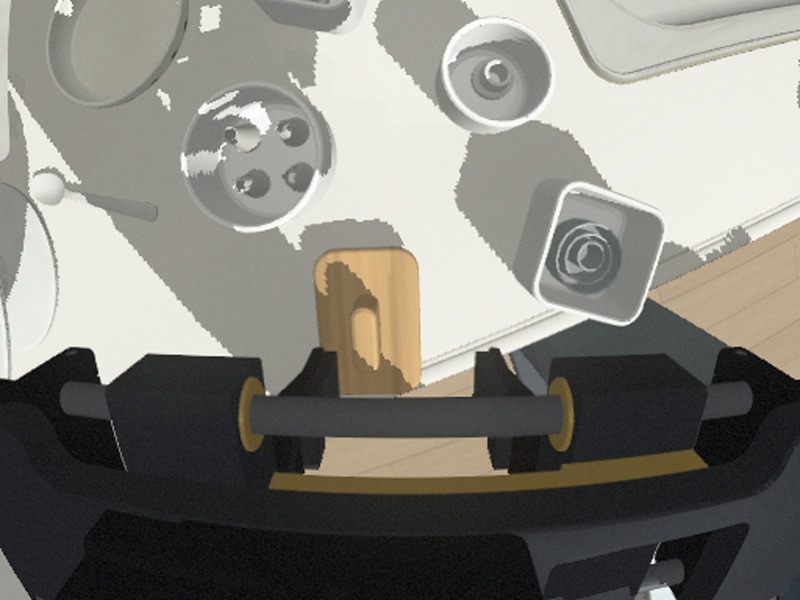

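The wrist picture shows the oblong lid with its handle top from (366,305) to (367,371), parallel to the tool axis.

```bash
python3 -c "
from h import *
_,st=load('o1')
A,B=[at('wrist',u/1.5625,v/1.5625,.052,st) for u,v in((365,306),(368,371))];d=A-B
print(A,B,(A+B)/2,np.linalg.norm(d),np.degrees(np.arctan2(d[1],d[0])))
for u,v in((315,249),(420,249)):print(at('wrist',u/1.5625,v/1.5625,.022,st))"
```

```text
[0.44527336 0.29802802 0.052     ] [0.40725364 0.31355925 0.052     ] [0.4262635  0.30579363 0.052     ] 0.041069680540440606 -22.22023197572417
[0.48512929 0.31781461 0.022     ]
[0.45862545 0.25696055 0.022     ]
```

The handle is confirmed at (0.4264, 0.3055). Descend and grip.

Emit:
{"method": "drive_tool", "body": {
  "motion": [
    [[-11,-11,0],[0,0,0]],
    [[-10,-11,20],[0,0,0]],
    [[0,0,30],[0,0,0]],
    [[0,0,30],[0,0,0]],
    [[0,0,20],[0,0,0]]
  ]
}}

```text
time_s: 5.5
position: [0.4267, 0.3056, 0.0474]
tcp_rot: [[0.919, -0.395, 0.002], [-0.395, -0.919, 0.001], [0.001, -0.001, -1.0]]
force: [-0.2, 0.6, 0.4]
opening: 0.598
grasp_force: 0.0
```

Emit:
{"method": "drive_tool", "body": {
  "motion": [
    [[0,0,11],[0,0,0]],
    [[0,0,11],[0,0,0]],
    [[0,0,0],[0,0,0]],
    [[0,0,0],[0,0,0]]
  ]
}}

```text
time_s: 5.9
position: [0.4264, 0.3055, 0.0262]
tcp_rot: [[0.919, -0.394, 0.001], [-0.394, -0.919, 0.001], [0.001, -0.001, -1.0]]
force: [0.4, 0.6, -0.2]
opening: 0.597
grasp_force: 0.0
```

```bash
python3 -c "
from h import *
go(.4264,.3055,.026,-22.7)"
```

```text
now [0.4264 0.3055 0.0262] yaw -23.2 turn z -0.009 shift [-0.  -0.   0.2]
```

Emit:
{"method": "drive_tool", "body": {
  "motion": [
    [[0,0,0],[0,0,0]],
    [[0,0,0],[0,0,0]],
    [[0,0,0],[0,0,0]],
    [[0,0,0],[0,0,0]],
    [[0,0,0],[0,0,0]]
  ],
  "gripper": 0
}}

```text
time_s: 6.4
position: [0.426, 0.3055, 0.0257]
tcp_rot: [[0.919, -0.394, 0.001], [-0.394, -0.919, 0.0], [0.001, -0.001, -1.0]]
force: [0.5, 0.9, 1.2]
opening: 0.228
grasp_force: 0.7
```

Emit:
{"method": "drive_tool", "body": {
  "motion": [
    [[0,0,-10],[0,0,0]],
    [[0,0,-30],[0,0,0]],
    [[0,0,-40],[0,0,0]],
    [[0,0,-40],[0,0,0]],
    [[0,0,0],[0,0,0]]
  ]
}}

```text
time_s: 6.9
position: [0.429, 0.3068, 0.1509]
tcp_rot: [[0.919, -0.394, 0.011], [-0.394, -0.919, 0.005], [0.008, -0.008, -1.0]]
force: [-0.5, 0.8, -0.8]
opening: 0.18
grasp_force: 30.0
```

Emit:
{"method": "drive_tool", "body": {
  "motion": [
    [[0,0,0],[0,0,0.107]],
    [[0,0,0],[0,0,0.107]],
    [[0,0,0],[0,0,0.106]],
    [[0,0,0],[0,0,0]]
  ]
}}

```text
time_s: 7.3
position: [0.4249, 0.3049, 0.145]
tcp_rot: [[0.749, -0.663, -0.002], [-0.663, -0.749, -0.001], [-0.001, 0.002, -1.0]]
force: [0.4, -0.2, -1.1]
opening: 0.177
grasp_force: 30.0
```

```bash
python3 -c "
from h import *
go(.6615,.233,.12,-41.5);print(read_state()['opening'])"
```

```text
now [0.4249 0.3049 0.145 ] yaw -41.5 turn z -0.001 shift [ 224.8 -102.9   25. ]
0.1771512726142361
```

Gripped (15.4 mm, 30 N). Carry it over the oblong pot and look before lowering.

Emit:
{"method": "drive_tool", "body": {
  "motion": [
    [[25,-11.9,0],[0,0,0]],
    [[35,-16,0],[0,0,0]],
    [[35,-16,0],[0,0,0]],
    [[35,-16,0],[0,0,0]],
    [[35,-16,0],[0,0,0]]
  ]
}}

```text
time_s: 7.8
position: [0.6003, 0.2519, 0.1447]
tcp_rot: [[0.75, -0.661, -0.002], [-0.661, -0.75, -0.0], [-0.001, 0.001, -1.0]]
force: [0.8, -0.1, -1.3]
opening: 0.178
grasp_force: 30.0
```

Emit:
{"method": "drive_tool", "body": {
  "motion": [
    [[35,-16,0],[0,0,0]],
    [[24.8,-11,15],[0,0,0]],
    [[0,0,0],[0,0,0]],
    [[0,0,0],[0,0,0]],
    [[0,0,0],[0,0,0]]
  ]
}}

```text
time_s: 8.3
position: [0.6606, 0.2335, 0.13]
tcp_rot: [[0.749, -0.662, -0.003], [-0.662, -0.749, -0.0], [-0.002, 0.002, -1.0]]
force: [0.1, 1.2, 0.0]
opening: 0.174
grasp_force: 30.0
```

```bash
python3 -c "
from h import *
s=snap('o2');go(.6615,.233,.072,-41.5)"
```

```text
now [0.6607 0.2338 0.1305] yaw -41.5 turn z 0.001 shift [ 1.1  0.1 58.5]
```

View pics/o2.png

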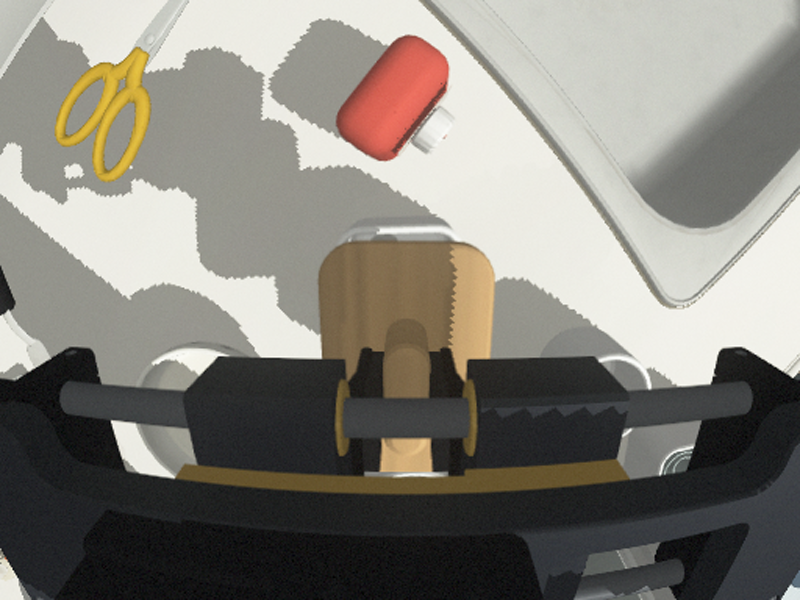

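The lid is parallel to the pot, and the rim shows evenly ahead of the plate, with its centre at about (400,225) against the plate's 406. The offset is a couple of mm, so I'll lower it.

Emit:
{"method": "drive_tool", "body": {
  "motion": [
    [[1,-1.5,15],[0,0,0]],
    [[0,0,15],[0,0,0]],
    [[0,0,10],[0,0,0]],
    [[0,0,5],[0,0,0]],
    [[0,0,0],[0,0,0]]
  ]
}}

```text
time_s: 8.85
position: [0.6629, 0.2335, 0.0837]
tcp_rot: [[0.748, -0.663, -0.003], [-0.663, -0.748, -0.001], [-0.002, 0.002, -1.0]]
force: [-1.0, -0.1, -0.7]
opening: 0.177
grasp_force: 30.0
```

Emit:
{"method": "drive_tool", "body": {
  "motion": [
    [[0,0,4],[0,0,0]],
    [[0,0,4],[0,0,0]],
    [[0,0,2],[0,0,0]],
    [[0,0,0],[0,0,0]]
  ]
}}

```text
time_s: 9.25
position: [0.6641, 0.2336, 0.0758]
tcp_rot: [[0.748, -0.663, 0.0], [-0.663, -0.748, 0.0], [0.0, -0.0, -1.0]]
force: [-0.7, -0.2, -0.5]
opening: 0.177
grasp_force: 30.0
```

Emit:
{"method": "drive_tool", "body": {
  "motion": [
    [[0,0,2],[0,0,0]],
    [[0,0,2],[0,0,0]],
    [[0,0,0],[0,0,0]]
  ]
}}

```text
time_s: 9.55
position: [0.6643, 0.2337, 0.0755]
tcp_rot: [[0.749, -0.663, 0.001], [-0.663, -0.749, -0.0], [0.001, -0.001, -1.0]]
force: [-4.7, -0.3, 15.5]
opening: 0.183
grasp_force: 30.0
```

Emit:
{"method": "drive_tool", "body": {
  "motion": [
    [[0,0,1.5],[0,0,0]],
    [[0,0,0],[0,0,0]]
  ]
}}

```text
time_s: 9.75
position: [0.6643, 0.2337, 0.0754]
tcp_rot: [[0.749, -0.663, 0.002], [-0.663, -0.749, -0.0], [0.001, -0.001, -1.0]]
force: [-6.8, -2.4, 20.6]
opening: 0.177
grasp_force: 30.1
```

Firm contact at TCP z 0.0755. The grip closed late, so it probably sits about 3 mm higher on the handle. Release, back off and check.

Emit:
{"method": "drive_tool", "body": {
  "motion": [
    [[0,0,-1],[0,0,0]],
    [[0,0,0],[0,0,0]],
    [[0,0,0],[0,0,0]],
    [[0,0,0],[0,0,0]],
    [[0,0,0],[0,0,0]]
  ],
  "gripper": 0.45
}}

```text
time_s: 10.25
position: [0.6638, 0.2336, 0.0703]
tcp_rot: [[0.748, -0.663, -0.001], [-0.663, -0.748, -0.0], [-0.001, 0.001, -1.0]]
force: [0.1, -0.8, 0.5]
opening: 0.439
grasp_force: 0.0
```

Emit:
{"method": "drive_tool", "body": {
  "motion": [
    [[0,0,-10],[0,0,0]],
    [[0,0,-30],[0,0,0]],
    [[-20,0,-40],[0,0,0]],
    [[-40,0,-40],[0,0,0]],
    [[-40,0,-40],[0,0,0]]
  ]
}}

```text
time_s: 10.75
position: [0.5959, 0.2939, 0.2237]
tcp_rot: [[0.747, -0.665, 0.001], [-0.665, -0.747, 0.0], [0.0, -0.001, -1.0]]
force: [-0.3, 0.7, 0.3]
opening: 0.447
grasp_force: 0.0
```

Emit:
{"method": "drive_tool", "body": {
  "motion": [
    [[-30,0,0],[0,0,0]],
    [[0,0,0],[0,0,0]],
    [[0,0,0],[0,0,0]]
  ]
}}

```text
time_s: 11.05
position: [0.5733, 0.3141, 0.2224]
tcp_rot: [[0.749, -0.662, 0.001], [-0.662, -0.749, -0.0], [0.001, -0.0, -1.0]]
force: [0.4, -0.4, 0.6]
opening: 0.453
grasp_force: 0.0
```

```bash
python3 -c "
from h import *
s=snap('o3');go(.429,-.139,.13,-25)"
```

```text
now [0.574  0.3134 0.2218] yaw -41.5 turn z -0.289 shift [ 59.8 471.3  91.8]
```

View pics/o3.png

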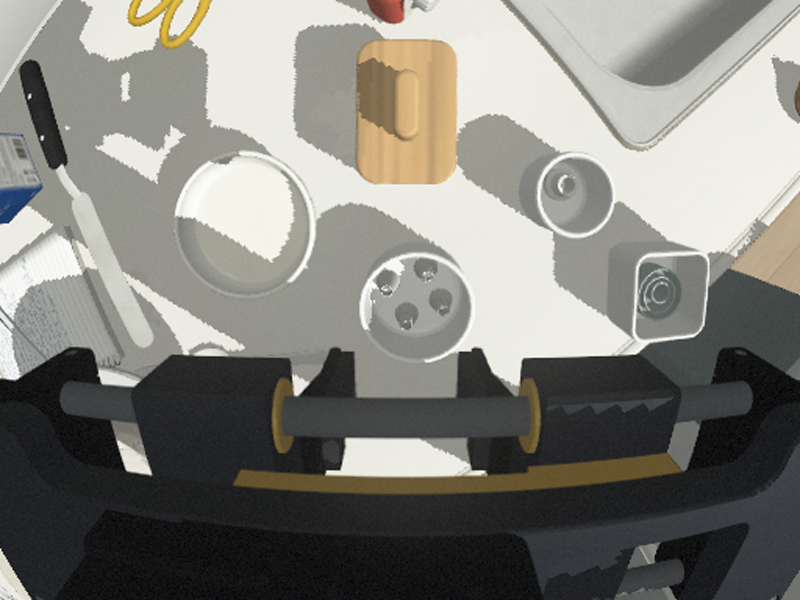

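The oblong lid covers its pot squarely: plate from (357,38) to (457,184), handle top from (405,68) to (405,140). I'll check the height by its scale.

```bash
python3 -c "
from h import *
np.set_printoptions(precision=4,suppress=True)
_,st=load('o3');k=1.5625
for z in(.064,.068,.072):
  P=[at('wrist',u/k,v/k,z,st) for u,v in((356,112),(458,112),(407,38),(407,184))]
  print(z,np.linalg.norm(P[0]-P[1]),np.linalg.norm(P[2]-P[3]),(P[0]+P[1]+P[2]+P[3])[:2]/4)
P=[at('wrist',u/k,v/k,.098,st) for u,v in((405,68),(405,141))];print(np.linalg.norm(P[0]-P[1]),(P[0]+P[1])/2)"
```

```text
0.064 0.06933882018067469 0.10361971355285317 [0.6621 0.2333]
0.068 0.06847350966693362 0.10232659625817635 [0.6617 0.2337]
0.072 0.06760819915319262 0.10103347896349944 [0.6613 0.2341]
0.04620124534217706 [0.6624 0.2349 0.098 ]
```

The oblong lid is seated (the scale matches 68 mm). Next, the small round lid.

Emit:
{"method": "drive_tool", "body": {
  "motion": [
    [[0,0,0],[0,0,-0.145]],
    [[0,0,0],[0,0,-0.144]],
    [[6,43,0],[0,0,0]],
    [[6,43,0],[0,0,0]],
    [[6,43,0],[0,0,0]]
  ],
  "gripper": 0.6
}}

```text
time_s: 11.6
position: [0.5357, 0.1867, 0.2207]
tcp_rot: [[0.906, -0.423, -0.001], [-0.423, -0.906, -0.001], [-0.0, 0.001, -1.0]]
force: [0.0, -0.1, 0.2]
opening: 0.595
grasp_force: 0.0
```

Emit:
{"method": "drive_tool", "body": {
  "motion": [
    [[6,43,0],[0,0,0]],
    [[6,43,0],[0,0,0]],
    [[6,43,0],[0,0,0]],
    [[6,43,0],[0,0,0]],
    [[6,43,0],[0,0,0]]
  ]
}}

```text
time_s: 12.1
position: [0.4715, -0.0213, 0.2212]
tcp_rot: [[0.906, -0.424, -0.001], [-0.424, -0.906, -0.0], [-0.0, 0.001, -1.0]]
force: [1.3, -0.4, 0.1]
opening: 0.602
grasp_force: 0.0
```

Emit:
{"method": "drive_tool", "body": {
  "motion": [
    [[6,43,20],[0,0,0]],
    [[4,43,30],[0,0,0]],
    [[0,30,30],[0,0,0]],
    [[0,0,0],[0,0,0]],
    [[0,0,0],[0,0,0]]
  ]
}}

```text
time_s: 12.6
position: [0.4322, -0.127, 0.1424]
tcp_rot: [[0.905, -0.426, -0.002], [-0.426, -0.905, 0.001], [-0.002, -0.0, -1.0]]
force: [-0.2, 0.1, 0.5]
opening: 0.599
grasp_force: 0.0
```

```bash
python3 -c "
from h import *
go(.429,-.139,.026,-25)"
```

```text
now [ 0.4322 -0.127   0.1424] yaw -25.2 turn z -0.004 shift [  2.1  12.2 116.4]
```

Emit:
{"method": "drive_tool", "body": {
  "motion": [
    [[2,12,10],[0,0,0]],
    [[0,0,30],[0,0,0]],
    [[0,0,30],[0,0,0]],
    [[0,0,30],[0,0,0]],
    [[0,0,12],[0,0,0]]
  ]
}}

```text
time_s: 13.1
position: [0.4295, -0.137, 0.0294]
tcp_rot: [[0.907, -0.421, -0.001], [-0.421, -0.907, 0.0], [-0.001, -0.0, -1.0]]
force: [-0.1, -0.1, 0.1]
opening: 0.601
grasp_force: 0.0
```

Emit:
{"method": "drive_tool", "body": {
  "motion": [
    [[0,0,4.5],[0,0,0]],
    [[0,0,0],[0,0,0]],
    [[0,0,0],[0,0,0]],
    [[0,0,0],[0,0,0]]
  ]
}}

```text
time_s: 13.5
position: [0.4301, -0.1377, 0.0276]
tcp_rot: [[0.907, -0.422, 0.002], [-0.422, -0.907, -0.001], [0.002, 0.0, -1.0]]
force: [-0.3, 0.7, -0.4]
opening: 0.6
grasp_force: 0.0
```

Emit:
{"method": "drive_tool", "body": {
  "motion": [
    [[0,0,0],[0,0,0]],
    [[0,0,0],[0,0,0]],
    [[0,0,0],[0,0,0]],
    [[0,0,0],[0,0,0]],
    [[0,0,0],[0,0,0]]
  ],
  "gripper": 0
}}

```text
time_s: 14.0
position: [0.4293, -0.1375, 0.0267]
tcp_rot: [[0.906, -0.423, 0.0], [-0.423, -0.906, -0.0], [0.0, 0.0, -1.0]]
force: [0.0, -0.2, -0.2]
opening: 0.232
grasp_force: 0.0
```

Emit:
{"method": "drive_tool", "body": {
  "motion": [
    [[0,0,0],[0,0,0]],
    [[0,0,0],[0,0,0]],
    [[0,0,0],[0,0,0]]
  ]
}}

```text
time_s: 14.3
position: [0.4293, -0.1375, 0.0266]
tcp_rot: [[0.906, -0.423, -0.0], [-0.423, -0.906, 0.0], [-0.0, -0.0, -1.0]]
force: [-0.2, 0.7, 0.6]
opening: 0.179
grasp_force: 30.0
```

Emit:
{"method": "drive_tool", "body": {
  "motion": [
    [[0,0,-10],[0,0,0]],
    [[0,0,-30],[0,0,0]],
    [[0,0,-40],[0,0,0]],
    [[0,0,-40],[0,0,0]],
    [[0,0,0],[0,0,0]]
  ]
}}

```text
time_s: 14.8
position: [0.4322, -0.139, 0.1514]
tcp_rot: [[0.906, -0.422, 0.009], [-0.422, -0.907, -0.006], [0.011, 0.001, -1.0]]
force: [0.9, -0.5, -1.4]
opening: 0.178
grasp_force: 30.0
```

```bash
python3 -c "
from h import *
go(.5393,.178,.13)"
```

```text
now [ 0.4322 -0.139   0.1514] yaw -25.0 turn z 0.000 shift [ -36.8 -332.6   21.4]
```

Emit:
{"method": "drive_tool", "body": {
  "motion": [
    [[-4,-38,0],[0,0,0]],
    [[-4,-38,0],[0,0,0]],
    [[-4,-38,0],[0,0,0]],
    [[-4,-38,0],[0,0,0]],
    [[-4,-38,0],[0,0,0]]
  ]
}}

```text
time_s: 15.3
position: [0.4909, 0.0448, 0.1462]
tcp_rot: [[0.906, -0.423, -0.002], [-0.423, -0.906, 0.0], [-0.001, 0.001, -1.0]]
force: [0.7, -1.5, -0.7]
opening: 0.18
grasp_force: 30.0
```

Emit:
{"method": "drive_tool", "body": {
  "motion": [
    [[-4,-38,0],[0,0,0]],
    [[-4,-38,0],[0,0,0]],
    [[-4,-38,0],[0,0,0]],
    [[-4,-28,20],[0,0,0]],
    [[0,0,0],[0,0,0]]
  ]
}}

```text
time_s: 15.8
position: [0.5357, 0.1816, 0.1242]
tcp_rot: [[0.908, -0.419, -0.004], [-0.419, -0.908, 0.0], [-0.004, 0.001, -1.0]]
force: [-1.5, -0.7, -1.7]
opening: 0.181
grasp_force: 30.0
```

Emit:
{"method": "drive_tool", "body": {
  "motion": [
    [[0,0,0],[0,0,0]],
    [[0,0,0],[0,0,0]]
  ]
}}

```text
time_s: 16.0
position: [0.5362, 0.1778, 0.1265]
tcp_rot: [[0.906, -0.423, -0.001], [-0.423, -0.906, -0.001], [-0.001, 0.001, -1.0]]
force: [0.3, -0.1, 0.3]
opening: 0.178
grasp_force: 30.0
```

```bash
python3 -c "
from h import *
go(.5393,.178,.0726)"
```

```text
now [0.5362 0.1778 0.1265] yaw -25.0 turn z 0.000 shift [ 2.7 -1.4 53.9]
```

Emit:
{"method": "drive_tool", "body": {
  "motion": [
    [[2.5,-1.4,10],[0,0,0]],
    [[0,0,15],[0,0,0]],
    [[0,0,10],[0,0,0]],
    [[0,0,6],[0,0,0]],
    [[0,0,0],[0,0,0]]
  ]
}}

```text
time_s: 16.5
position: [0.5391, 0.1783, 0.0847]
tcp_rot: [[0.906, -0.423, -0.002], [-0.423, -0.906, -0.0], [-0.002, 0.001, -1.0]]
force: [0.5, 0.3, -0.1]
opening: 0.179
grasp_force: 30.0
```

Emit:
{"method": "drive_tool", "body": {
  "motion": [
    [[0,0,4],[0,0,0]],
    [[0,0,4],[0,0,0]],
    [[0,0,2],[0,0,0]],
    [[0,0,0],[0,0,0]]
  ]
}}

```text
time_s: 16.9
position: [0.5397, 0.1789, 0.0755]
tcp_rot: [[0.906, -0.422, -0.0], [-0.422, -0.906, -0.0], [-0.0, 0.0, -1.0]]
force: [0.1, -0.4, -0.9]
opening: 0.183
grasp_force: 30.0
```

Emit:
{"method": "drive_tool", "body": {
  "motion": [
    [[0,0,2],[0,0,0]],
    [[0,0,1.5],[0,0,0]],
    [[0,0,0],[0,0,0]]
  ]
}}

```text
time_s: 17.2
position: [0.54, 0.179, 0.0727]
tcp_rot: [[0.906, -0.422, 0.001], [-0.422, -0.906, 0.0], [0.001, -0.0, -1.0]]
force: [-0.1, -0.3, 2.1]
opening: 0.177
grasp_force: 30.0
```

Contact at exactly the predicted height. Release, then on to the square lid.

Emit:
{"method": "drive_tool", "body": {
  "motion": [
    [[0,0,0],[0,0,0]],
    [[0,0,0],[0,0,0]],
    [[0,0,0],[0,0,0]],
    [[0,0,0],[0,0,0]],
    [[0,0,0],[0,0,0]]
  ],
  "gripper": 0.45
}}

```text
time_s: 17.7
position: [0.5398, 0.1789, 0.0721]
tcp_rot: [[0.906, -0.422, -0.0], [-0.422, -0.906, -0.0], [-0.0, 0.0, -1.0]]
force: [0.2, -0.4, 0.6]
opening: 0.435
grasp_force: 0.0
```

Emit:
{"method": "drive_tool", "body": {
  "motion": [
    [[0,0,-10],[0,0,0]],
    [[0,0,-30],[0,0,0.13]],
    [[0,0,-40],[0,0,0.135]],
    [[0,0,-20],[0,0,0.135]],
    [[0,0,0],[0,0,0.135]]
  ]
}}

```text
time_s: 18.2
position: [0.5425, 0.1793, 0.1767]
tcp_rot: [[0.56, -0.829, 0.009], [-0.829, -0.56, 0.001], [0.004, -0.008, -1.0]]
force: [0.5, 1.2, 0.9]
opening: 0.453
grasp_force: 0.0
```

Emit:
{"method": "drive_tool", "body": {
  "motion": [
    [[27,31,0],[0,0,0]],
    [[27,31,0],[0,0,0]],
    [[27,31,0],[0,0,0]],
    [[27,31,0],[0,0,0]],
    [[27,31,0],[0,0,0]]
  ],
  "gripper": 0.6
}}

```text
time_s: 18.7
position: [0.4877, -0.0214, 0.173]
tcp_rot: [[0.565, -0.825, 0.001], [-0.825, -0.565, -0.0], [0.001, -0.001, -1.0]]
force: [0.3, -0.3, 0.3]
opening: 0.596
grasp_force: 0.0
```

Emit:
{"method": "drive_tool", "body": {
  "motion": [
    [[27,31,0],[0,0,0]],
    [[27,31,0],[0,0,0]],
    [[27,31,0],[0,0,0]],
    [[27,31,0],[0,0,0]],
    [[27,31,0],[0,0,0]]
  ]
}}

```text
time_s: 19.2
position: [0.4358, -0.2206, 0.173]
tcp_rot: [[0.564, -0.826, 0.001], [-0.826, -0.564, -0.001], [0.001, -0.0, -1.0]]
force: [1.7, -0.3, -0.1]
opening: 0.602
grasp_force: 0.0
```

Emit:
{"method": "drive_tool", "body": {
  "motion": [
    [[24,33,0],[0,0,0]],
    [[0,0,30],[0,0,0]],
    [[0,0,0],[0,0,0]],
    [[0,0,0],[0,0,0]]
  ]
}}

```text
time_s: 19.6
position: [0.4221, -0.2567, 0.1423]
tcp_rot: [[0.564, -0.826, -0.001], [-0.826, -0.564, 0.001], [-0.002, 0.0, -1.0]]
force: [-0.1, -0.1, 1.4]
opening: 0.6
grasp_force: 0.0
```

```bash
python3 -c "
from h import *
go(.4226,-.2575,.026,-55.6);print(read_state()['joint_positions'])"
```

```text
now [ 0.4221 -0.2567  0.1423] yaw -55.6 turn z -0.001 shift [  1.    0.  116.3]
[-4.42998827e+01  2.73494860e+01  1.05132810e+02  1.34586746e-02
  4.76288031e+01  1.01338613e+02]
```

Emit:
{"method": "drive_tool", "body": {
  "motion": [
    [[1,0,10],[0,0,0]],
    [[0,0,30],[0,0,0]],
    [[0,0,30],[0,0,0]],
    [[0,0,30],[0,0,0]],
    [[0,0,12],[0,0,0]]
  ]
}}

```text
time_s: 20.1
position: [0.4228, -0.2567, 0.0285]
tcp_rot: [[0.566, -0.825, -0.002], [-0.825, -0.566, 0.002], [-0.003, 0.001, -1.0]]
force: [-0.5, 0.5, -0.4]
opening: 0.603
grasp_force: 0.0
```

Emit:
{"method": "drive_tool", "body": {
  "motion": [
    [[0,0,4],[0,0,0]],
    [[0,0,0],[0,0,0]],
    [[0,0,0],[0,0,0]],
    [[0,0,0],[0,0,0]]
  ]
}}

```text
time_s: 20.5
position: [0.4239, -0.2588, 0.0273]
tcp_rot: [[0.564, -0.825, 0.002], [-0.825, -0.564, -0.002], [0.003, -0.001, -1.0]]
force: [0.5, -0.6, -0.2]
opening: 0.602
grasp_force: 0.0
```

Emit:
{"method": "drive_tool", "body": {
  "motion": [
    [[0,0,0],[0,0,0]],
    [[0,0,0],[0,0,0]],
    [[0,0,0],[0,0,0]],
    [[0,0,0],[0,0,0]],
    [[0,0,0],[0,0,0]]
  ],
  "gripper": 0
}}

```text
time_s: 21.0
position: [0.4231, -0.2582, 0.0262]
tcp_rot: [[0.564, -0.826, -0.0], [-0.826, -0.564, 0.0], [-0.0, 0.0, -1.0]]
force: [0.2, 0.1, -0.4]
opening: 0.233
grasp_force: 0.0
```

Emit:
{"method": "drive_tool", "body": {
  "motion": [
    [[0,0,0],[0,0,0]],
    [[0,0,0],[0,0,0]],
    [[0,0,0],[0,0,0]]
  ]
}}

```text
time_s: 21.3
position: [0.4231, -0.2582, 0.0261]
tcp_rot: [[0.564, -0.826, -0.0], [-0.826, -0.564, 0.0], [-0.0, 0.0, -1.0]]
force: [0.1, 0.6, -0.2]
opening: 0.178
grasp_force: 30.0
```

Emit:
{"method": "drive_tool", "body": {
  "motion": [
    [[0,0,-10],[0,0,0]],
    [[0,0,-30],[0,0,-0.131]],
    [[0,0,-40],[0,0,-0.131]],
    [[0,0,-40],[0,0,0]],
    [[0,0,0],[0,0,0]]
  ]
}}

```text
time_s: 21.8
position: [0.4258, -0.2606, 0.1513]
tcp_rot: [[0.759, -0.651, 0.008], [-0.651, -0.759, -0.008], [0.012, 0.001, -1.0]]
force: [-0.1, -0.6, -1.1]
opening: 0.18
grasp_force: 30.0
```

```bash
python3 -c "
from h import *
go(.4213,.1576,.13,-40.6)"
```

```text
now [ 0.4258 -0.2606  0.1513] yaw -40.6 turn z -0.000 shift [-275.6 -314.6   21.3]
```

Emit:
{"method": "drive_tool", "body": {
  "motion": [
    [[-25,-28.5,0],[0,0,0]],
    [[-25,-28.5,0],[0,0,0]],
    [[-25,-28.5,0],[0,0,0]],
    [[-25,-28.5,0],[0,0,0]],
    [[-25,-28.5,0],[0,0,0]]
  ]
}}

```text
time_s: 22.3
position: [0.4201, -0.0671, 0.1458]
tcp_rot: [[0.758, -0.652, -0.001], [-0.652, -0.758, 0.001], [-0.001, 0.0, -1.0]]
force: [-0.2, 0.7, -1.5]
opening: 0.18
grasp_force: 30.0
```

Emit:
{"method": "drive_tool", "body": {
  "motion": [
    [[-25,-28.5,0],[0,0,0]],
    [[-25,-28.5,0],[0,0,0]],
    [[-25,-28.5,0],[0,0,0]],
    [[-25,-28.5,0],[0,0,0]],
    [[-25,-28.5,0],[0,0,0]]
  ]
}}

```text
time_s: 22.8
position: [0.418, 0.1223, 0.1458]
tcp_rot: [[0.759, -0.651, -0.001], [-0.651, -0.759, -0.0], [-0.001, 0.001, -1.0]]
force: [-0.0, 0.5, -0.8]
opening: 0.184
grasp_force: 30.0
```

Emit:
{"method": "drive_tool", "body": {
  "motion": [
    [[-24,-28,20],[0,0,0]],
    [[0,0,0],[0,0,0]],
    [[0,0,0],[0,0,0]],
    [[0,0,0],[0,0,0]]
  ]
}}

```text
time_s: 23.2
position: [0.4188, 0.1571, 0.1261]
tcp_rot: [[0.759, -0.652, -0.0], [-0.652, -0.759, -0.0], [-0.0, 0.001, -1.0]]
force: [-0.5, -1.0, -1.1]
opening: 0.18
grasp_force: 30.0
```

```bash
python3 -c "
from h import *
snap('s2');go(.4213,.1576,.0722,-40.6)"
```

```text
now [0.4191 0.1568 0.1263] yaw -40.7 turn z -0.002 shift [ 1.2 -2.  54.1]
```

View pics/s2.png

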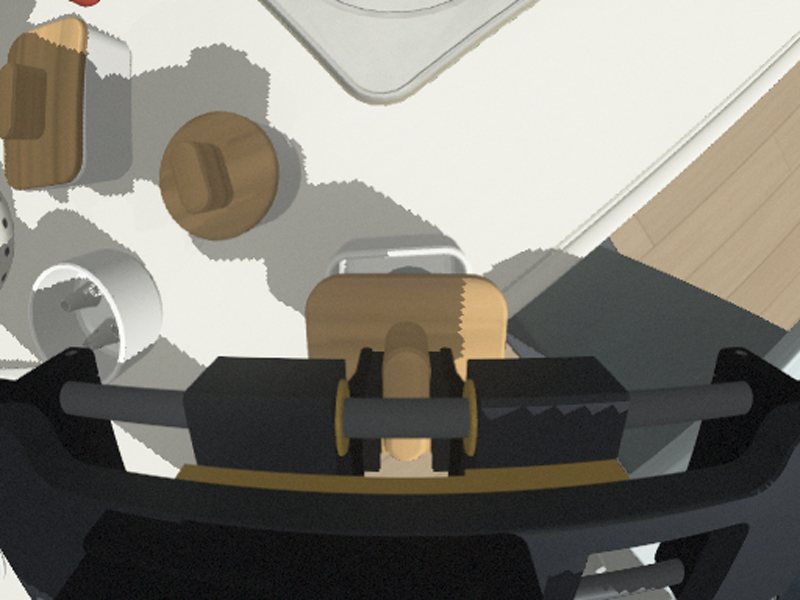

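The square lid hovers over its pot; the far rim edge runs from about (350,244) to (455,237), so it is slightly turned relative to the plate. I also see the small and oblong lids properly seated.

```bash
python3 -c "
from h import *
im,st=load('s2')
c=im[140:185,195:330,::-1];cv2.imwrite('pics/s2c.png',cv2.resize(c,None,fx=5.9,fy=5.9,interpolation=cv2.INTER_CUBIC))
k=1.5625
A,B,C,D=[at('wrist',u/k,v/k,.06,st) for u,v in((350,244),(455,237),(327,262),(473,258))]
for a,b in((A,B),(C,D)):
  d=a-b;print((a+b)/2,np.linalg.norm(d),np.degrees(np.arctan2(d[1],d[0]))-90)"
```

```text
[0.4516201 0.1298257 0.06     ] 0.05228076043521342 -36.835138393727156
[0.44504611 0.13719307 0.06      ] 0.07346798612853891 -39.11024635573181
```

View pics/s2c.png

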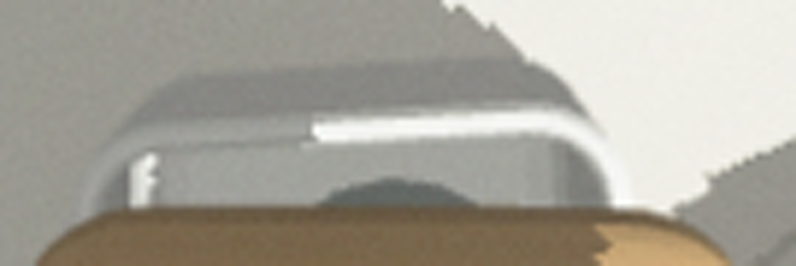

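```bash
python3 -c "
from h import *
im,st=load('s2');f=5.9
A,B,M=[at('wrist',u/f+195,v/f+140,.06,st) for u,v in((190,122),(520,105),(355,111))]
d=A-B;y=np.degrees(np.arctan2(d[1],d[0]))-90;a=np.radians(y)
print(y,M-.038*np.array([np.cos(a),np.sin(a),0]))
go(.4213,.1576,.0722,-38.3)"
```

```text
-37.7383695909863 [0.41975435 0.1570621  0.06      ]
now [0.4191 0.1568 0.1263] yaw -40.7 turn z -0.042 shift [ 1.2 -2.  54.1]
```

The pot's yaw comes out at −38°. Trim and lower.

Emit:
{"method": "drive_tool", "body": {
  "motion": [
    [[0.5,-1.3,10],[0,0,-0.043]],
    [[0,0,15],[0,0,0]],
    [[0,0,10],[0,0,0]],
    [[0,0,6],[0,0,0]],
    [[0,0,0],[0,0,0]]
  ]
}}

```text
time_s: 23.75
position: [0.4199, 0.1578, 0.0846]
tcp_rot: [[0.785, -0.619, -0.002], [-0.619, -0.785, -0.0], [-0.001, 0.001, -1.0]]
force: [-1.4, 0.3, -2.2]
opening: 0.182
grasp_force: 30.0
```

Emit:
{"method": "drive_tool", "body": {
  "motion": [
    [[0,0,4],[0,0,0]],
    [[0,0,4],[0,0,0]],
    [[0,0,2],[0,0,0]],
    [[0,0,0],[0,0,0]]
  ]
}}

```text
time_s: 24.15
position: [0.4201, 0.1584, 0.075]
tcp_rot: [[0.786, -0.618, -0.0], [-0.618, -0.786, -0.0], [-0.0, 0.0, -1.0]]
force: [0.4, -0.6, -2.2]
opening: 0.181
grasp_force: 30.0
```

Emit:
{"method": "drive_tool", "body": {
  "motion": [
    [[0,0,2],[0,0,0]],
    [[0,0,1.5],[0,0,0]],
    [[0,0,0],[0,0,0]]
  ]
}}

```text
time_s: 24.45
position: [0.4204, 0.1585, 0.0721]
tcp_rot: [[0.786, -0.618, 0.001], [-0.618, -0.786, 0.0], [0.0, -0.0, -1.0]]
force: [-0.7, -0.5, 3.5]
opening: 0.181
grasp_force: 30.0
```

Seated. Release and move to the large round lid.

Emit:
{"method": "drive_tool", "body": {
  "motion": [
    [[0,0,0],[0,0,0]],
    [[0,0,0],[0,0,0]],
    [[0,0,0],[0,0,0]],
    [[0,0,0],[0,0,0]],
    [[0,0,0],[0,0,0]]
  ],
  "gripper": 0.45
}}

```text
time_s: 24.95
position: [0.4202, 0.1584, 0.0716]
tcp_rot: [[0.786, -0.618, -0.0], [-0.618, -0.786, -0.0], [-0.0, 0.0, -1.0]]
force: [0.8, 0.3, -1.1]
opening: 0.436
grasp_force: 0.0
```

Emit:
{"method": "drive_tool", "body": {
  "motion": [
    [[0,0,-10],[0,0,0]],
    [[0,0,-30],[0,0,0]],
    [[0,0,-40],[0,0,-0.08]],
    [[0,0,-20],[0,0,-0.08]],
    [[0,0,0],[0,0,0]]
  ]
}}

```text
time_s: 25.45
position: [0.4224, 0.1587, 0.1749]
tcp_rot: [[0.875, -0.484, 0.008], [-0.484, -0.875, 0.001], [0.006, -0.005, -1.0]]
force: [0.6, 0.6, -0.3]
opening: 0.447
grasp_force: 0.0
```

Emit:
{"method": "drive_tool", "body": {
  "motion": [
    [[19,35,0],[0,0,0]],
    [[19,35,0],[0,0,0]],
    [[19,35,0],[0,0,0]],
    [[19,35,0],[0,0,0]],
    [[19,35,0],[0,0,0]]
  ],
  "gripper": 0.6
}}

```text
time_s: 25.95
position: [0.4175, -0.0419, 0.171]
tcp_rot: [[0.874, -0.486, -0.002], [-0.486, -0.874, 0.001], [-0.002, 0.0, -1.0]]
force: [1.1, -0.4, -0.6]
opening: 0.598
grasp_force: 0.0
```

Emit:
{"method": "drive_tool", "body": {
  "motion": [
    [[19,35,0],[0,0,0]],
    [[19,35,0],[0,0,0]],
    [[19,35,0],[0,0,0]],
    [[19,35,0],[0,0,0]],
    [[19,35,0],[0,0,0]]
  ]
}}

```text
time_s: 26.45
position: [0.4157, -0.241, 0.1708]
tcp_rot: [[0.874, -0.487, -0.001], [-0.487, -0.874, 0.002], [-0.002, -0.001, -1.0]]
force: [1.4, 0.6, 0.3]
opening: 0.596
grasp_force: 0.0
```

Emit:
{"method": "drive_tool", "body": {
  "motion": [
    [[19,35,0],[0,0,0]],
    [[19,35,0],[0,0,0]],
    [[22,40,30],[0,0,0]],
    [[0,0,0],[0,0,0]],
    [[0,0,0],[0,0,0]]
  ]
}}

```text
time_s: 26.95
position: [0.4145, -0.3607, 0.1422]
tcp_rot: [[0.873, -0.487, -0.003], [-0.487, -0.873, 0.004], [-0.005, -0.002, -1.0]]
force: [0.1, 0.0, 0.0]
opening: 0.603
grasp_force: 0.0
```

```bash
python3 -c "
from h import *
go(.4167,-.367,.026,-29)"
```

```text
now [ 0.4145 -0.3607  0.1422] yaw -29.2 turn z -0.003 shift [  4.9   4.4 116.2]
```

Emit:
{"method": "drive_tool", "body": {
  "motion": [
    [[4.5,4.4,10],[0,0,0]],
    [[0,0,30],[0,0,0]],
    [[0,0,30],[0,0,0]],
    [[0,0,30],[0,0,0]],
    [[0,0,12],[0,0,0]]
  ]
}}

```text
time_s: 27.45
position: [0.4169, -0.3647, 0.0301]
tcp_rot: [[0.875, -0.484, -0.003], [-0.484, -0.875, 0.004], [-0.004, -0.002, -1.0]]
force: [-0.1, 0.4, 0.4]
opening: 0.598
grasp_force: 0.0
```

Emit:
{"method": "drive_tool", "body": {
  "motion": [
    [[0,0,4],[0,0,0]],
    [[0,0,0],[0,0,0]],
    [[0,0,0],[0,0,0]],
    [[0,0,0],[0,0,0]]
  ]
}}

```text
time_s: 27.85
position: [0.4184, -0.368, 0.0296]
tcp_rot: [[0.875, -0.485, 0.002], [-0.485, -0.875, -0.002], [0.003, 0.001, -1.0]]
force: [-0.5, -0.8, -0.7]
opening: 0.595
grasp_force: 0.0
```

Emit:
{"method": "drive_tool", "body": {
  "motion": [
    [[0,0,0],[0,0,0]],
    [[0,0,0],[0,0,0]],
    [[0,0,0],[0,0,0]],
    [[0,0,0],[0,0,0]],
    [[0,0,0],[0,0,0]]
  ],
  "gripper": 0
}}

```text
time_s: 28.35
position: [0.4177, -0.3673, 0.0282]
tcp_rot: [[0.875, -0.485, 0.0], [-0.485, -0.875, 0.0], [0.0, -0.0, -1.0]]
force: [-0.6, 0.4, 0.2]
opening: 0.231
grasp_force: 0.0
```

Emit:
{"method": "drive_tool", "body": {
  "motion": [
    [[0,0,0],[0,0,0]],
    [[0,0,0],[0,0,0]],
    [[0,0,0],[0,0,0]]
  ]
}}

```text
time_s: 28.65
position: [0.4176, -0.3674, 0.0282]
tcp_rot: [[0.875, -0.485, -0.0], [-0.485, -0.875, -0.0], [-0.0, 0.0, -1.0]]
force: [-0.5, -1.2, -0.2]
opening: 0.175
grasp_force: 30.0
```

Emit:
{"method": "drive_tool", "body": {
  "motion": [
    [[0,0,-10],[0,0,0]],
    [[0,0,-30],[0,0,0]],
    [[0,0,-40],[0,0,0]],
    [[0,0,-40],[0,0,0]],
    [[0,0,0],[0,0,0]]
  ]
}}

```text
time_s: 29.15
position: [0.4203, -0.3703, 0.1541]
tcp_rot: [[0.875, -0.485, 0.008], [-0.485, -0.875, -0.01], [0.011, 0.005, -1.0]]
force: [-0.2, 0.2, -0.7]
opening: 0.176
grasp_force: 30.0
```

```bash
python3 -c "
from h import *
go(.5514,.319,.13)"
```

```text
now [ 0.4203 -0.3703  0.1541] yaw -29.0 turn z 0.000 shift [-219.4 -666.5   24.1]
```

Emit:
{"method": "drive_tool", "body": {
  "motion": [
    [[-13,-39,-10],[0,0,0]],
    [[-13,-39,-10],[0,0,0]],
    [[-13,-39,-10],[0,0,0]],
    [[-13,-39,0],[0,0,0]],
    [[-13,-39,0],[0,0,0]]
  ]
}}

```text
time_s: 29.65
position: [0.4551, -0.1634, 0.1782]
tcp_rot: [[0.874, -0.485, -0.0], [-0.485, -0.874, 0.0], [-0.0, -0.0, -1.0]]
force: [0.3, 0.0, -1.2]
opening: 0.181
grasp_force: 30.0
```

Emit:
{"method": "drive_tool", "body": {
  "motion": [
    [[-13,-39,0],[0,0,0]],
    [[-13,-39,0],[0,0,0]],
    [[-13,-39,0],[0,0,0]],
    [[-13,-39,0],[0,0,0]],
    [[-13,-39,0],[0,0,0]]
  ]
}}

```text
time_s: 30.15
position: [0.4924, 0.0387, 0.1778]
tcp_rot: [[0.875, -0.485, -0.001], [-0.485, -0.875, 0.0], [-0.001, 0.0, -1.0]]
force: [1.4, 0.1, -1.1]
opening: 0.177
grasp_force: 30.0
```

Emit:
{"method": "drive_tool", "body": {
  "motion": [
    [[-13,-39,0],[0,0,0]],
    [[-13,-39,0],[0,0,0]],
    [[-13,-39,0],[0,0,0]],
    [[-13,-39,0],[0,0,0]],
    [[-13,-39,0],[0,0,0]]
  ]
}}

```text
time_s: 30.65
position: [0.53, 0.2405, 0.1776]
tcp_rot: [[0.875, -0.485, -0.002], [-0.485, -0.875, -0.0], [-0.001, 0.001, -1.0]]
force: [0.1, -1.1, -0.4]
opening: 0.178
grasp_force: 30.0
```

Emit:
{"method": "drive_tool", "body": {
  "motion": [
    [[-13,-39,0],[0,0,0]],
    [[-11,-39,20],[0,0,0]],
    [[0,0,25],[0,0,0]],
    [[0,0,0],[0,0,0]],
    [[0,0,0],[0,0,0]]
  ]
}}

```text
time_s: 31.15
position: [0.5464, 0.3181, 0.1323]
tcp_rot: [[0.875, -0.485, -0.003], [-0.485, -0.875, -0.001], [-0.002, 0.003, -1.0]]
force: [0.0, 0.4, -1.7]
opening: 0.179
grasp_force: 30.0
```

```bash
python3 -c "
from h import *
go(.5514,.319,.0742)"
```

```text
now [0.5464 0.3181 0.1323] yaw -29.0 turn z 0.000 shift [ 4.  -3.2 58.1]
```

Emit:
{"method": "drive_tool", "body": {
  "motion": [
    [[3,-2.5,15],[0,0,0]],
    [[0,0,15],[0,0,0]],
    [[0,0,10],[0,0,0]],
    [[0,0,6],[0,0,0]],
    [[0,0,0],[0,0,0]]
  ]
}}

```text
time_s: 31.65
position: [0.5506, 0.3189, 0.0858]
tcp_rot: [[0.874, -0.485, -0.003], [-0.485, -0.874, -0.001], [-0.002, 0.002, -1.0]]
force: [0.1, 0.3, -0.4]
opening: 0.175
grasp_force: 30.0
```

Emit:
{"method": "drive_tool", "body": {
  "motion": [
    [[0,0,4],[0,0,0]],
    [[0,0,4],[0,0,0]],
    [[0,0,2],[0,0,0]],
    [[0,0,0],[0,0,0]]
  ]
}}

```text
time_s: 32.05
position: [0.5513, 0.3195, 0.0771]
tcp_rot: [[0.875, -0.485, -0.0], [-0.485, -0.875, -0.0], [-0.0, 0.0, -1.0]]
force: [0.9, 0.5, -0.9]
opening: 0.185
grasp_force: 30.0
```

Emit:
{"method": "drive_tool", "body": {
  "motion": [
    [[0,0,1.5],[0,0,0]],
    [[0,0,1],[0,0,0]],
    [[0,0,0],[0,0,0]]
  ]
}}

```text
time_s: 32.35
position: [0.5518, 0.3199, 0.075]
tcp_rot: [[0.875, -0.485, 0.001], [-0.485, -0.875, 0.001], [0.001, -0.001, -1.0]]
force: [0.3, 1.3, 0.1]
opening: 0.178
grasp_force: 30.0
```

Just short of contact; one more small step, then release and withdraw for a last look.

Emit:
{"method": "drive_tool", "body": {
  "motion": [
    [[0,0,1.2],[0,0,0]],
    [[0,0,0],[0,0,0]]
  ]
}}

```text
time_s: 32.55
position: [0.552, 0.32, 0.0742]
tcp_rot: [[0.875, -0.485, 0.001], [-0.485, -0.875, 0.001], [0.001, -0.002, -1.0]]
force: [-0.7, 1.7, 3.5]
opening: 0.177
grasp_force: 30.0
```

Emit:
{"method": "drive_tool", "body": {
  "motion": [
    [[0,0,0],[0,0,0]],
    [[0,0,0],[0,0,0]],
    [[0,0,0],[0,0,0]],
    [[0,0,0],[0,0,0]],
    [[0,0,0],[0,0,0]]
  ],
  "gripper": 0.45
}}

```text
time_s: 33.05
position: [0.5513, 0.3193, 0.0733]
tcp_rot: [[0.875, -0.485, -0.0], [-0.485, -0.875, -0.0], [-0.0, 0.0, -1.0]]
force: [-0.4, 0.2, 0.4]
opening: 0.438
grasp_force: 0.0
```

Emit:
{"method": "drive_tool", "body": {
  "motion": [
    [[0,0,-10],[0,0,0]],
    [[0,0,-30],[0,0,0]],
    [[0,0,-40],[0,0,0]],
    [[0,0,-40],[0,0,0]],
    [[0,0,-40],[0,0,0]]
  ]
}}

```text
time_s: 33.55
position: [0.5513, 0.3194, 0.2358]
tcp_rot: [[0.875, -0.485, 0.0], [-0.485, -0.875, 0.0], [0.0, -0.0, -1.0]]
force: [0.7, 0.1, -0.3]
opening: 0.449
grasp_force: 0.0
```

Emit:
{"method": "drive_tool", "body": {
  "motion": [
    [[-10,30,-40],[0,0,0]],
    [[-10,30,-40],[0,0,0]],
    [[-10,20,-40],[0,0,0]],
    [[0,0,0],[0,0,0]],
    [[0,0,0],[0,0,0]]
  ]
}}

```text
time_s: 34.05
position: [0.4874, 0.2648, 0.354]
tcp_rot: [[0.874, -0.485, 0.004], [-0.485, -0.874, 0.001], [0.003, -0.003, -1.0]]
force: [-0.4, -0.5, -0.3]
opening: 0.451
grasp_force: 0.0
```

```bash
python3 -c "
from h import *
s=snap('f1');print(s['position'],s['time_s'])"
```

```text
[0.48740117 0.26484935 0.35402027] 34.05
```

View pics/f1.png

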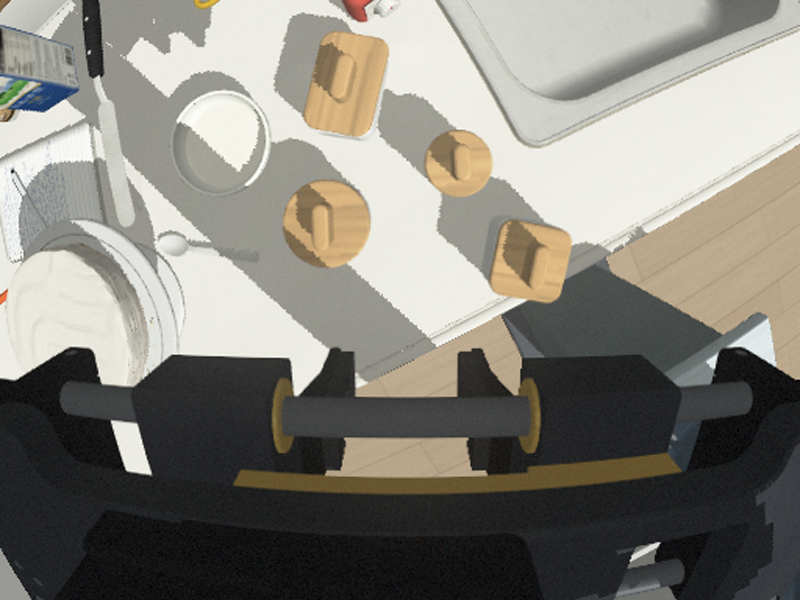

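All four lids sit squarely on their pots: oblong (346,84), small (459,163), large (326,223), square (532,260). The bowl and timer are where they were, so I hand in.

```bash
python3 -c "
from rig import *
print(hand_in())"
```

```text
the job is handed in; nothing more can be done
None
```

All four lids are on their own pots and the job is handed in at about 34 s of the 109 s. The last wrist picture shows every lid sitting squarely and the bowl and timer in place; no verdict came back from the hand-in.

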